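Set up keyed connector shells for soldering

TASK

Get the station ready for wiring connectors. First turn the dial on the control unit until its pointer stands at the white set-point tab on the scale; then lay every connector shell from the wooden rack centred on a rest of its own on the yellow jig, find its flat by sight or feel and turn the shell so that the flat faces straight up; also stand the flux tin in the small grey tray. Leave the bottle, the spool and the oblong tin where they are.

Things in the scene. Friction and masses are not known exactly. Their poses are not given: they have to be found in the camera images.
- shell0_center (a point): connector shell: aluminium barrel 30 mm across, 42 mm long, with one flat along its whole length (10 mm from the axis, 22 mm wide: 25 mm from flat to back), and a round nose 18 mm across and 6 mm long on each end (54 mm overall); 70 g. The point is its centre; y is the barrel's axis, z points out of the flat (z up = flat up). May be absent
- shell1_center (a point): another connector shell, same as shell0. The flat of each may face any way. A shell can be gripped between its nose end faces (54 mm apart) from above and turned by tilting the hand about that line
- shell2_center (a point): another connector shell, same as shell0. On a V rest a shell stays as turned, except that with its flat more than about 87 degrees away from straight up it may roll by itself until the flat lies on a wall of the V (flat 135 degrees from up)
- shell3_center (a point): another connector shell, same as shell0; two or three of the four are there
- rest0 (a point): first V rest of the fixed soldering jig (yellow plate 190 x 44 x 6 mm with three aluminium rests in a row, 58 mm apart along x). The point is where a seated shell's centre belongs, 40 mm above the bench; y is the level direction in which the shell's axis then lies (either way round)
- rest1 (a point): middle rest of the jig, as rest0. Each rest is 24 mm long (in y); its 45-degree walls end 3 mm below this point, 21 mm to either side of it in x; a seated shell's noses stand free of the rest, with only the thin plate below
- rest2 (a point): last rest of the jig, as rest0
- rack: the wooden storage rack, fixed, same form as the jig (200 x 44 mm, but four V rests 50 mm apart along its x; shells lie 40 mm above the bench with their axes along its y); origin under its centre at bench level. The shells start on it
- dial_grip (a point): on the axis of the dial on top of the black control unit (115 x 115 x 45 mm, fixed), 7 mm below the top of its straight grip bar (49 mm long, 14 mm thick, standing 30 mm tall on a disc 52 mm across). x runs along the bar. The dial stays where it is left
- dial (a joint): angle of the dial in rad, 0 to 6.28, growing clockwise seen from above; starts between 0.3 and 1.0; the set-point lies 0.9 to 2.8 rad further clockwise
- dial_pointer (a point): the pointer: end of the grip bar that bears the white line, 24.7 mm from the dial's axis
- dial_target (a point): where the pointer's end is when the dial points at the white set-point tab; 24.7 mm from the dial's axis. The tab (13 x 5 x 3 mm, stiff) lies 22 mm further out, on the tick marks of the scale; its place differs from start to start
- tin_center (a point): a flat round steel flux tin, 48 mm across and 24 mm tall, 90 g, standing on the bench; the point is its centre, half-way up
- tray_in (a point): a small grey open tray, 90 x 90 mm outside, walls 4 mm thick and 14 mm high, fixed; the point is the centre of its inner floor (about 4 mm above the bench)
- cleaner: bystander: a clear bottle of cleaner, 52 mm across, 130 mm tall, origin at its foot
- solder_spool: bystander: a spool, 54 mm across, 35 mm tall, origin at its foot
- sponge_tin: bystander: a dark oblong tin, 70 x 60 x 28 mm, origin at its foot
Mind the look-alikes: they are no part of the job. What is shaped like the part that bears shell3_center but blue or purple is not meant.

How it is judged:
By the outcome, as a careful person would: the job done as asked, in the order asked, and still so for the second after the job is handed in, with the robot touching nothing.
Of shell0, shell1, shell2, shell3 only 2 to 3 are there at a start; the rules pass over those that are not, and their reading is None.
At some moment in a run one of tin may be knocked a few centimetres aside while the robot is not near it.
Once in a run the grip may slacken for a moment while it holds something.
It also fails if it takes over 210 s, if anything falls off the work surface, if the arm or the gripper's body presses on something with over 40 N, if the wrist force passes 120 N, or if a joint passes its speed limit or range.

ROBOT

A 7-joint arm with a two-finger parallel gripper is mounted at the origin on the work surface. World frame = base frame: x ahead of the robot, y to its left, z up, the work surface at z = 0. Lengths are in m, angles in rad, forces in N, time in s.
With the tool pointing down it reaches from about 0.425 to 0.875 m from the base axis. Payload 4.7 kg.
Tool frame: the origin (TCP) lies at the very end of the fingers, on their centre line; the grasp point (between the pads) lies 19 mm behind it; z points along the fingers, y is the line along which they close (so a half turn about z gives the same grasp; the last joint's range is limited). The gripper opens to 87 mm and grips with 3 to 60 N. Pads are 19 mm wide; open, the fingers measure 117 mm over their backs; the gripper's body (75 mm by 190 mm) begins 51 mm behind the grasp point.
Start: joints at [1.351, 0.321, -0.07, 1.45, 0.023, 1.371, -0.057], TCP at [0.151, -0.632, 0.223] pointing down, gripper open.
Joint ranges: [-2.86, 2.86], [-0.3, 2.09], [-1.38, 1.24], [0.06, 2.45], [-1.56, 4.7], [0.09, 2.05], [-2.69, 2.69]. Speed limits (rad/s): [2.57, 2.57, 3.14, 3.14, 3.14, 3.14, 3.14].

INTERFACE

Orientations are given as a unit quaternion [w, x, y, z].
In Python, from rig import ctrl gives the robot as it stands. The module is installed in compiled form; this text tells all that it offers.
- The arm moves only by the tool step_arm, never from a script. Its argument "rows" is a list of rows, each an object with "claw": the opening, from 0 (shut) to 1 (fully open); "slide": the shift along the tool's x, y, z in m, a list of three; "delta_rot": the turn, a rotation vector about the tool's x, y, z in rad, a list of three. A call has 1 to 8 rows; each row shifts and turns the commanded pose from where the row before left it, along the tool's axes as they then stand; what a row does not reach is not made up. A row lasts 1/12 s, in which the tool goes at most 41.7 mm and 7.16 degrees, less where a joint would pass 70% of its speed; a pose out of reach is approached as far as the arm can. A call is refused whole if a number of a shift passes 0.0417 or a number of a turn 0.125, either way. A call with a gripper value outside its range is refused whole. The fingers move at their own pace and stop on an object; "force" is the grip in N (left out, the last holds). Time passes only in rows, so rows that do not move let the fingers close. It gives the time, the measured TCP pose, the force, the opening and the grip force at its end, in the units of the state.
- ctrl.get_state(): the state, without advancing time (a new reading comes with each control period).
- ctrl.capture(name): name is "side" or "top"; returns a dict with "color" (384x512x3 uint8, red, green, blue), "range_z" (384x512 float32, m along the optical axis (not along the pixel's ray), 0 where there is no reading), "fx", "fy", "cx", "cy" (pixels), "rvec" (rotation vector, rad) and "tvec" (3), from world to camera coordinates, as OpenCV has them. Camera axes: x right, y down, z forward; pixel columns grow to the right and rows downward; lengths in m; the calibration is good to about 2 mm. A picture is of the moment at which its call begins.
- ctrl.sign_off(): hands the job in; it is judged then, once.
The state is a dict: "time": time; "joints": joint angles; "joint_velocities": joint speeds; "effort": joint torques, N m; "ee_pos": TCP position; "eef_rot": TCP orientation; "contact_force": force on the tool from outside, world axes, zero at the start; "torque": the same for the moment, N m; "width": finger opening in m; "gripper_force": force on a finger pad.
Only numpy, scipy, OpenCV 4.12 (cv2) and the standard library are available. Lean on these libraries where they do the work, as an engineer would, in place of code of your own. Each camera call takes 0.05 s, during which the arm holds its last target. There are 200 camera calls.

## Working session

There is one attempt and no reset: what is moved stays moved. The work goes in short steps, Python scripts to look and compute and a tool call to move; the robot and the scene stay as the last step left them, time stands still between calls to the robot, and variables do not carry over. Pictures are saved under pics/ and viewed, at most 14 in all, crops included, and the job is handed in when it is done.

Besides the shell and the picture viewer there is one more tool, called after "Emit:" as name([rows], argument=value, ...), one row to a line, values as JSON. step_arm: Moves the arm, as the interface text tells. Its arguments: {"type":"object","properties":{"rows":{"type":"array","items":{"type":"object","properties":{"claw":{"type":"number"},"slide":{"type":"array","items":{"type":"number"}},"delta_rot":{"type":"array","items":{"type":"number"}}}}},"force":{"type":"number"}},"required":["rows"]}

```bash
mkdir -p pics; cat > h.py <<'E'
import numpy as np, cv2, pickle
from rig import ctrl
from scipy.spatial.transform import Rotation as R
def snap(name, tag):
    c=ctrl.capture(name); cv2.imwrite(f'pics/{tag}.png', c['color'][:,:,::-1]); pickle.dump(c,open(f'pics/{tag}.pkl','wb')); return c
def load(tag): return pickle.load(open(f'pics/{tag}.pkl','rb'))
def cam(c):
    Rm=cv2.Rodrigues(np.array(c['rvec'],float))[0]; t=np.array(c['tvec'],float).ravel(); return Rm,t
def cloud(c):
    Rm,t=cam(c); z=c['range_z'].astype(float); v,u=np.mgrid[:z.shape[0],:z.shape[1]]
    p=np.stack([(u-c['cx'])/c['fx']*z,(v-c['cy'])/c['fy']*z,z],-1)
    w=(p-t)@Rm; w[z==0]=np.nan; return w
def ray(c,u,v,h):
    Rm,t=cam(c); d=Rm.T@np.array([(u-c['cx'])/c['fx'],(v-c['cy'])/c['fy'],1]); o=-Rm.T@t
    return o+d*(h-o[2])/d[2]
def proj(c,p):
    Rm,t=cam(c); q=Rm@np.asarray(p,float)+t; return np.array([q[0]/q[2]*c['fx']+c['cx'],q[1]/q[2]*c['fy']+c['cy']])
def st():
    s=ctrl.get_state(); return s
E
python3 - <<'E'
from h import *
s=st(); print({k:np.round(v,3) for k,v in s.items()})
for n in('top','side'):
    c=snap(n,n+'0'); Rm,t=cam(c); print(n,c['fx'],c['cx'],c['cy'],-Rm.T@t,Rm.round(2).tolist())
    w=cloud(c); print(np.nanmin(w[...,2]),np.isnan(w[...,2]).mean())
E
```

```text
{'time': np.float64(0.0), 'joints': array([ 1.351,  0.322, -0.07 ,  1.452,  0.023,  1.371, -0.057]), 'joint_velocities': array([-0.001, -0.002,  0.   ,  0.001, -0.002,  0.001,  0.001]), 'effort': array([ 0.0000e+00, -4.9129e+01, -4.0400e-01, -3.1252e+01, -6.4000e-02,
        4.4000e-02,  0.0000e+00]), 'ee_pos': array([ 0.15 , -0.632,  0.221]), 'eef_rot': array([-0.001,  0.993,  0.117, -0.   ]), 'contact_force': array([0.146, 0.386, 0.135]), 'torque': array([ 0.006, -0.028,  0.018]), 'gripper_force': np.float64(0.0), 'width': np.float64(0.087)}
top 423.2834243226839 251.83082876585297 191.4716607841056 [0.42486656 0.06568343 1.33023412] [[-0.01, -1.0, -0.01], [-0.99, 0.01, -0.15], [0.15, 0.01, -0.99]]
-0.7705718195672618 0.0041961669921875
side 349.20141426400374 250.59044575457145 192.99826362076098 [0.3741439  0.70287446 0.56067119] [[-0.95, -0.33, 0.01], [-0.2, 0.55, -0.81], [0.26, -0.77, -0.58]]
-0.3574786132239175 0.0038960774739583335
```

View pics/top0.png

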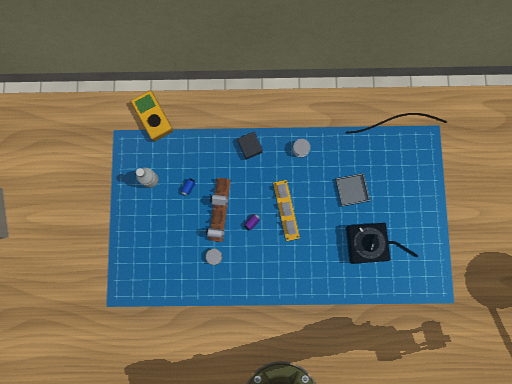

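View pics/side0.png

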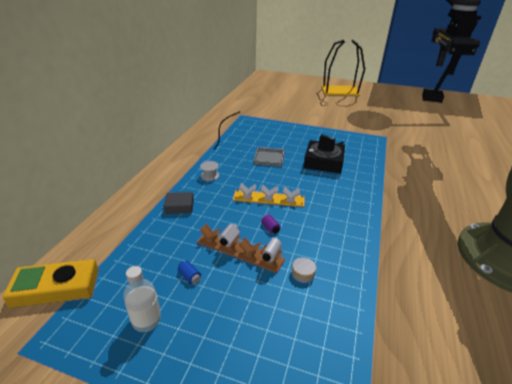

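The top view shows two shells on the rack at (219,200) and (215,233), the flux tin at (214,257), the spool at (301,148) and the oblong tin at (250,146). The tray is at (352,190), the jig at (287,210) and the dial unit at (369,243).

```bash
cat > m.py <<'E'
from h import *
c=load('top0'); w=cloud(c); col=c['color'].astype(int); hsv=cv2.cvtColor(c['color'],cv2.COLOR_RGB2HSV)
def blob(u0,u1,v0,v1,zlo,zhi,name,extra=None):
    m=np.zeros(w.shape[:2],bool); m[v0:v1,u0:u1]=1
    m&=(w[...,2]>zlo)&(w[...,2]<zhi)
    if extra is not None: m&=extra
    p=w[m]; r=cv2.minAreaRect((p[:,:2]*1000).astype(np.float32))
    print(name,len(p),'med',np.median(p,0).round(4),'mean',p.mean(0).round(4),'rect',np.round(r[0],1),np.round(r[1],1),round(r[2],1), 'zmax',p[:,2].max().round(3))
print('bench z',np.nanmedian(w[150:300,120:440,2]))
blob(195,235,243,275,.015,.04,'tin')
blob(285,318,133,162,.02,.06,'spool')
blob(330,375,170,210,.006,.03,'tray')
blob(340,395,220,268,.03,.06,'unit')
blob(340,395,220,268,.066,.12,'bar')
yel=(hsv[...,0]>18)&(hsv[...,0]<32)&(hsv[...,1]>150)
blob(265,305,170,250,.0,.05,'jigplate',yel)
blob(265,305,170,250,.015,.06,'jigrests')
brown=(hsv[...,0]<16)&(hsv[...,1]>110)
blob(200,235,170,245,.0,.08,'rack',brown)
gray=(hsv[...,1]<70)&(hsv[...,2]>90)
blob(205,235,190,210,.03,.08,'shA',gray)
blob(200,230,222,243,.03,.08,'shB',gray)
blob(130,165,160,195,.02,.2,'bottle'); blob(235,265,130,162,.01,.06,'spongetin')
blob(178,198,175,198,.01,.06,'blue'); blob(243,262,212,232,.01,.06,'purple')
a=c['color'][:,:,::-1]
def crop(cc,u0,u1,v0,v1,s): return cv2.resize(cc[v0:v1,u0:u1],None,fx=s,fy=s,interpolation=cv2.INTER_CUBIC)
A=crop(a,340,400,215,275,6); B=crop(a,200,260,170,245,6)
sd=load('side0')['color'][:,:,::-1]
Cc=crop(sd,190,290,215,275,5); D=crop(sd,295,355,130,180,5)
can=np.zeros((600,800,3),np.uint8)
def put(im,x,y): h,ww=im.shape[:2]; h=min(h,600-y); ww=min(ww,800-x); can[y:y+h,x:x+ww]=im[:h,:ww]
put(crop(a,342,398,218,268,6),0,0); put(crop(a,202,242,175,245,5),345,0); put(crop(sd,195,295,220,275,4),0,360); put(crop(sd,300,350,132,175,5),550,0); put(crop(sd,228,312,180,212,4),420,380)
cv2.imwrite('pics/crops0.png',can)
E
python3 m.py
```

```text
bench z 0.0019477354744306871
tin 204 med [0.4274 0.1985 0.0246] mean [0.4265 0.198  0.0246] rect [426.1 197.3] [46.6 45.4] 89.5 zmax 0.032
spool 222 med [ 0.7644 -0.0788  0.0361] mean [ 0.7644 -0.0787  0.0359] rect [764.3 -78.5] [51.  49.8] 87.9 zmax 0.043
tray 438 med [ 0.6283 -0.2363  0.0087] mean [ 0.6295 -0.2381  0.0103] rect [ 630.4 -239.7] [137.9 124.7] 89.1 zmax 0.022
unit 1308 med [ 0.46   -0.2637  0.0469] mean [ 0.4608 -0.2683  0.0474] rect [ 461.3 -271.9] [115.9 117.9] 3.8 zmax 0.06
bar 111 med [ 0.462  -0.2693  0.0892] mean [ 0.4615 -0.2697  0.0866] rect [ 461.6 -271.7] [14.8 48.3] 72.0 zmax 0.098
jigplate 411 med [ 0.561  -0.0264  0.0066] mean [ 0.5647 -0.0271  0.007 ] rect [568.6 -28.3] [188.   41.4] 11.3 zmax 0.039
jigrests 327 med [ 0.5693 -0.0275  0.0301] mean [ 0.5682 -0.0273  0.0293] rect [568.6 -27.4] [157.2  24.1] 11.2 zmax 0.042
rack 526 med [0.5688 0.1778 0.0182] mean [0.58   0.1783 0.0191] rect [573.4 181. ] [ 40.  197.7] 82.8 zmax 0.044
shA 144 med [0.5965 0.1781 0.05  ] mean [0.5973 0.1779 0.0493] rect [598.  176.7] [46.5 28.9] 83.7 zmax 0.059
shB 128 med [0.496  0.1898 0.0527] mean [0.4971 0.1895 0.0513] rect [497.5 189.7] [47.9 25.7] 84.6 zmax 0.06
bottle 328 med [0.6639 0.3924 0.087 ] mean [0.6649 0.3936 0.0869] rect [668.3 398.3] [46.  51.1] 60.1 zmax 0.135
spongetin 427 med [0.7733 0.0847 0.0281] mean [0.774  0.084  0.0275] rect [774.4  83.2] [74.3 60.6] 22.4 zmax 0.035
blue 149 med [0.6454 0.2804 0.0224] mean [0.6453 0.2804 0.0219] rect [646.2 281.5] [30.4 53.9] 59.8 zmax 0.032
purple 150 med [0.5304 0.0814 0.0222] mean [0.5311 0.0807 0.022 ] rect [531.3  81.4] [29.6 52.9] 47.9 zmax 0.033
```

View pics/crops0.png

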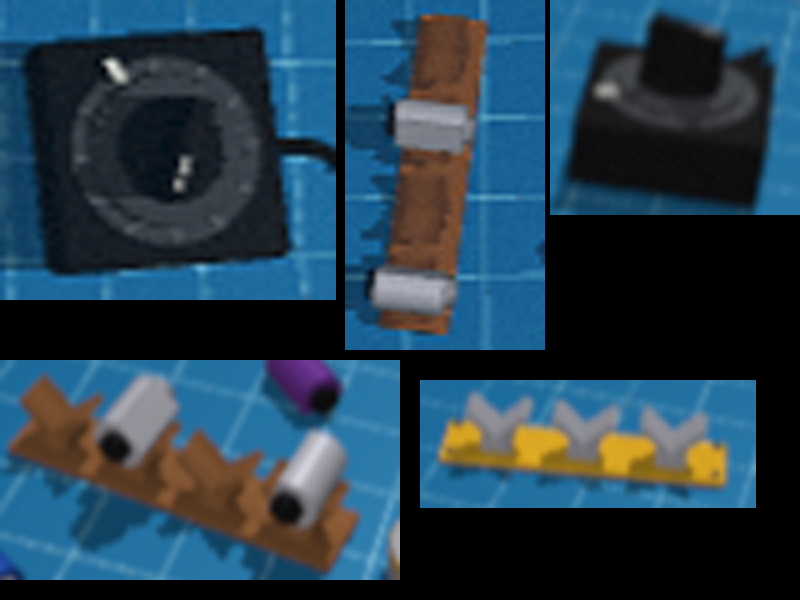

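The crops show the white pointer line near top pixel (372,246) and the set-point tab near (361,230), up and to the left. Shell B looks round-topped, and shell A has a darker strip on one side.

```bash
cat >> h.py <<'E'
def rd(yaw,tilt=0,):  # tool rot: down, tool x at yaw (deg), then tilt (deg) about tool y
    a=np.radians(yaw); x=np.array([np.cos(a),np.sin(a),0]); z=np.array([0,0,-1.]); y=np.cross(z,x)
    return R.from_matrix(np.stack([x,y,z],1))*R.from_euler('y',tilt,degrees=True)
def cur():
    s=st(); q=s['eef_rot']; return np.array(s['ee_pos']),R.from_quat([q[1],q[2],q[3],q[0]]),s
def plan(*targets,step=.035,rot=.115):
    """targets: (pos or None, Rot or None): rotation first in place, then shift"""
    p,r,s=cur()
    print('t',round(float(s['time']),2),'pos',p.round(4),'w',round(float(s['width']),4),'F',np.round(s['contact_force'],1),'g',round(float(s['gripper_force']),1),'j',np.round(s['joints'],2))
    for P,Q in targets:
        if Q is not None:
            v=(r.inv()*Q).as_rotvec(); n=int(np.ceil(np.abs(v).max()/rot)); r=Q
            if n: print('rot x%d'%n,(v/n).round(4).tolist())
        if P is not None:
            d=r.inv().apply(np.array(P)-p); n=int(np.ceil(np.abs(d).max()/step)); p=np.array(P,float)
            if n: print('slide x%d'%n,(d/n).round(4).tolist())
E
python3 - <<'E'
from h import *
for T in('top','side'):
    c=load(T+'0'); w=cloud(c); g=c['color'].astype(int).min(2)
    u,v=proj(c,[.4615,-.2717,.06]).astype(int); S=45 if T=='top' else 35
    m=np.zeros(g.shape,bool); m[v-S:v+S,u-S:u+S]=1; m&=(g>110)&(np.abs(w[...,0]-.4615)<.056)&(np.abs(w[...,1]+.2717)<.056)
    n,l,stt,cen=cv2.connectedComponentsWithStats(m.astype(np.uint8),connectivity=8)
    for i in range(1,n):
        if stt[i,4]>1: print(T,stt[i,4],cen[i].round(1),w[l==i].mean(0).round(4),'ray.045',ray(c,*cen[i],.0465).round(4),'ray .09',ray(c,*cen[i],.088).round(4))
# tray: gray low-sat region
c=load('top0');w=cloud(c);hsv=cv2.cvtColor(c['color'],cv2.COLOR_RGB2HSV)
m=np.zeros(w.shape[:2],np.uint8); m[165:215,325:380]=1; m&=((hsv[...,1]<110)).astype(np.uint8)
cs,_=cv2.findContours(m,0,2); k=max(cs,key=cv2.contourArea); r=cv2.minAreaRect(k); print('tray px',r, [ray(c,*q,.012).round(4).tolist() for q in cv2.boxPoints(r)], ray(c,*r[0],.012))
# shells: profile
for T in('top','side'):
    c=load(T+'0');w=cloud(c)
    for nm,ctr in(('A',[.598,.177]),('B',[.4975,.1895])):
        a=np.radians(83.2); ax=np.array([np.cos(a),np.sin(a)]); pe=np.array([np.sin(a),-np.cos(a)])
        q=w-np.array([*ctr,0]); s=q[...,:2]@ax; t=q[...,:2]@pe
        m=(abs(s)<.018)&(abs(t)<.02)&(w[...,2]>.03)
        b=np.round(t[m]*1000/2.5).astype(int)
        print(T,nm,[(round(float(k*2.5),1),round(float(np.median(w[m][b==k][:,2])*1000),1),int((b==k).sum()), int(np.median(c['color'][m][b==k].mean(1)))) for k in np.unique(b)])
plan((None,rd(162)),([.4615,-.2717,.21],None),([.4615,-.2717,.125],None))
E
```

```text
top 9 [360.8 229.3] [ 0.5016 -0.2491  0.0495] ray.045 [ 0.5018 -0.2499  0.0465] ray .09 [ 0.4993 -0.2397  0.088 ]
top 2 [372.  245.5] [ 0.4519 -0.268   0.0946] ray.045 [ 0.453  -0.281   0.0465] ray .09 [ 0.4521 -0.2698  0.088 ]
side 6 [311.  149.5] [ 0.502  -0.2485  0.0512] ray.045 [ 0.5032 -0.2572  0.0465] ray .09 [ 0.4927 -0.1797  0.088 ]
tray px ((352.3461608886719, 189.2307891845703), (28.43684196472168, 29.221303939819336), 78.69007110595703) [[0.6661, -0.1861, 0.012], [0.6833, -0.2773, 0.012], [0.5942, -0.2901, 0.012], [0.5773, -0.1998, 0.012]] [ 0.62998511 -0.23831567  0.012     ]
top A [(-20.0, 35.5, 3, 66), (-17.5, 35.7, 8, 65), (-15.0, 38.3, 10, 91), (-12.5, 41.9, 10, 127), (-10.0, 44.9, 10, 128), (-7.5, 47.5, 9, 127), (-5.0, 49.2, 13, 130), (-2.5, 50.5, 11, 128), (0.0, 55.7, 9, 124), (2.5, 54.8, 12, 166), (5.0, 55.7, 9, 163), (7.5, 53.8, 11, 152), (10.0, 51.9, 6, 144), (12.5, 48.5, 9, 130), (15.0, 45.2, 2, 95), (17.5, 36.7, 8, 70), (20.0, 36.4, 2, 68)]
top B [(-20.0, 34.6, 3, 72), (-17.5, 37.4, 6, 68), (-15.0, 37.1, 7, 67), (-12.5, 46.4, 11, 90), (-10.0, 50.3, 12, 123), (-
[... 420 characters left out ...]
1, 150), (-2.5, 52.9, 18, 150), (0.0, 55.4, 22, 152), (2.5, 57.5, 13, 169), (5.0, 57.2, 11, 166), (7.5, 55.5, 7, 153), (10.0, 54.4, 9, 136), (12.5, 51.9, 1, 123)]
side B [(-20.0, 35.4, 1, 107), (-17.5, 36.9, 16, 82), (-15.0, 38.6, 10, 75), (-12.5, 44.0, 36, 107), (-10.0, 51.0, 28, 134), (-7.5, 53.9, 19, 156), (-5.0, 55.9, 18, 173), (-2.5, 56.7, 16, 201), (0.0, 57.2, 14, 210), (2.5, 57.2, 16, 191), (5.0, 57.2, 13, 173), (7.5, 56.5, 11, 148), (17.5, 36.6, 14, 87), (20.0, 38.1, 8, 84)]
t 0.1 pos [ 0.1504 -0.6318  0.2215] w 0.0872 F [-0.6 -0.4 -0.5] g 0.0 j [ 1.35  0.32 -0.07  1.45  0.02  1.37 -0.06]
rot x23 [-0.0, -0.0001, -0.1128]
slide x13 [-0.0142, 0.0337, 0.0009]
slide x3 [0.0, 0.0, 0.0283]
```

Shell A's flat faces about 45° towards −x and shell B's about 80° towards +x. The tab is at about 29° and the pointer at 162°, so the dial needs roughly 133° clockwise. I'm moving to the dial now.

Emit:
step_arm([
  {"claw": 1, "delta_rot": [0, 0, -0.113]},
  {"claw": 1, "delta_rot": [0, 0, -0.113]},
  {"claw": 1, "delta_rot": [0, 0, -0.113]},
  {"claw": 1, "delta_rot": [0, 0, -0.113]},
  {"claw": 1, "delta_rot": [0, 0, -0.113]},
  {"claw": 1, "delta_rot": [0, 0, -0.113]},
  {"claw": 1, "delta_rot": [0, 0, -0.113]},
  {"claw": 1, "delta_rot": [0, 0, -0.113]},
])

```text
invalid input at $.rows[0]: expected keys claw, slide, delta_rot
```

Emit:
step_arm([
  {"claw": 1, "delta_rot": [0, 0, -0.113]},
  {"claw": 1, "delta_rot": [0, 0, -0.113]},
  {"claw": 1, "delta_rot": [0, 0, -0.113]},
  {"claw": 1, "delta_rot": [0, 0, -0.113]},
  {"claw": 1, "delta_rot": [0, 0, -0.113]},
  {"claw": 1, "delta_rot": [0, 0, -0.113]},
  {"claw": 1, "delta_rot": [0, 0, -0.113]},
  {"claw": 1, "delta_rot": [0, 0, -0.113]},
])

```text
invalid input at $.rows[0]: expected keys claw, slide, delta_rot
```

Emit:
step_arm([
  {"claw": 1, "delta_rot": [0, 0, -0.113]},
  {"claw": 1, "delta_rot": [0, 0, -0.113]},
  {"claw": 1, "delta_rot": [0, 0, -0.113]},
  {"claw": 1, "delta_rot": [0, 0, -0.113]},
  {"claw": 1, "delta_rot": [0, 0, -0.113]},
  {"claw": 1, "delta_rot": [0, 0, -0.113]},
  {"claw": 1, "delta_rot": [0, 0, -0.113]},
])

```text
invalid input at $.rows[0]: expected keys claw, slide, delta_rot
```

Emit:
step_arm([
  {"claw": 1, "slide": [-0.0142, 0.0337, 0]},
  {"claw": 1, "slide": [-0.0142, 0.0337, 0]},
  {"claw": 1, "slide": [-0.0142, 0.0337, 0]},
  {"claw": 1, "slide": [-0.0142, 0.0337, 0]},
  {"claw": 1, "slide": [-0.0142, 0.0337, 0]},
  {"claw": 1, "slide": [-0.0142, 0.0337, 0]},
  {"claw": 1, "slide": [-0.0142, 0.0337, 0]},
])

```text
invalid input at $.rows[0]: expected keys claw, slide, delta_rot
```

Emit:
step_arm([
  {"claw": 1, "slide": [-0.0142, 0.0337, 0]},
  {"claw": 1, "slide": [-0.0142, 0.0337, 0]},
  {"claw": 1, "slide": [-0.0142, 0.0337, 0]},
  {"claw": 1, "slide": [-0.0142, 0.0337, 0]},
  {"claw": 1, "slide": [-0.0142, 0.0337, 0]},
  {"claw": 1, "slide": [-0.0142, 0.0337, 0]},
  {"claw": 1},
  {"claw": 1},
])

```text
invalid input at $.rows[0]: expected keys claw, slide, delta_rot
```

```bash
python3 -c "
from h import *
plan((None,rd(162)),([.4615,-.2717,.068],None))"
```

```text
t 0.1 pos [ 0.1504 -0.6318  0.2215] w 0.0872 F [-0.6 -0.4 -0.5] g 0.0 j [ 1.35  0.32 -0.07  1.45  0.02  1.37 -0.06]
rot x23 [-0.0, -0.0001, -0.1128]
slide x13 [-0.0142, 0.0337, 0.0118]
```

Emit:
step_arm([
  {"claw": 1, "slide": [0, 0, 0], "delta_rot": [0, 0, -0.113]},
  {"claw": 1, "slide": [0, 0, 0], "delta_rot": [0, 0, -0.113]},
  {"claw": 1, "slide": [0, 0, 0], "delta_rot": [0, 0, -0.113]},
  {"claw": 1, "slide": [0, 0, 0], "delta_rot": [0, 0, -0.113]},
  {"claw": 1, "slide": [0, 0, 0], "delta_rot": [0, 0, -0.113]},
  {"claw": 1, "slide": [0, 0, 0], "delta_rot": [0, 0, -0.113]},
  {"claw": 1, "slide": [0, 0, 0], "delta_rot": [0, 0, -0.113]},
  {"claw": 1, "slide": [0, 0, 0], "delta_rot": [0, 0, -0.113]},
])

```text
time: 0.77
ee_pos: [0.1505, -0.632, 0.2219]
eef_rot: [-0.001, 0.841, 0.541, 0.0]
contact_force: [0.1, -0.2, 0.1]
width: 0.0867
gripper_force: 0.0
```

Emit:
step_arm([
  {"claw": 1, "slide": [0, 0, 0], "delta_rot": [0, 0, -0.113]},
  {"claw": 1, "slide": [0, 0, 0], "delta_rot": [0, 0, -0.113]},
  {"claw": 1, "slide": [0, 0, 0], "delta_rot": [0, 0, -0.113]},
  {"claw": 1, "slide": [0, 0, 0], "delta_rot": [0, 0, -0.113]},
  {"claw": 1, "slide": [0, 0, 0], "delta_rot": [0, 0, -0.113]},
  {"claw": 1, "slide": [0, 0, 0], "delta_rot": [0, 0, -0.113]},
  {"claw": 1, "slide": [0, 0, 0], "delta_rot": [0, 0, -0.113]},
  {"claw": 1, "slide": [0, 0, 0], "delta_rot": [0, 0, -0.113]},
])

```text
time: 1.43
ee_pos: [0.1504, -0.632, 0.2219]
eef_rot: [-0.0, 0.52, 0.854, 0.0]
contact_force: [-0.3, 0.6, -1.1]
width: 0.0869
gripper_force: 0.0
```

Emit:
step_arm([
  {"claw": 1, "slide": [0, 0, 0], "delta_rot": [0, 0, -0.113]},
  {"claw": 1, "slide": [0, 0, 0], "delta_rot": [0, 0, -0.113]},
  {"claw": 1, "slide": [0, 0, 0], "delta_rot": [0, 0, -0.113]},
  {"claw": 1, "slide": [0, 0, 0], "delta_rot": [0, 0, -0.113]},
  {"claw": 1, "slide": [0, 0, 0], "delta_rot": [0, 0, -0.113]},
  {"claw": 1, "slide": [0, 0, 0], "delta_rot": [0, 0, -0.113]},
  {"claw": 1, "slide": [0, 0, 0], "delta_rot": [0, 0, -0.113]},
  {"claw": 1, "slide": [0, 0, 0], "delta_rot": [0, 0, 0]},
])

```text
time: 2.1
ee_pos: [0.1504, -0.6321, 0.222]
eef_rot: [-0.0, 0.152, 0.988, 0.0]
contact_force: [-0.2, 0.9, 0.0]
width: 0.087
gripper_force: 0.0
```

Emit:
step_arm([
  {"claw": 1, "slide": [-0.0142, 0.0337, 0], "delta_rot": [0, 0, 0]},
  {"claw": 1, "slide": [-0.0142, 0.0337, 0], "delta_rot": [0, 0, 0]},
  {"claw": 1, "slide": [-0.0142, 0.0337, 0], "delta_rot": [0, 0, 0]},
  {"claw": 1, "slide": [-0.0142, 0.0337, 0], "delta_rot": [0, 0, 0]},
  {"claw": 1, "slide": [-0.0142, 0.0337, 0], "delta_rot": [0, 0, 0]},
  {"claw": 1, "slide": [-0.0142, 0.0337, 0], "delta_rot": [0, 0, 0]},
  {"claw": 1, "slide": [-0.0142, 0.0337, 0], "delta_rot": [0, 0, 0]},
])

```text
time: 2.68
ee_pos: [0.3177, -0.4362, 0.2224]
eef_rot: [-0.0, 0.156, 0.988, -0.0]
contact_force: [0.6, 0.2, -0.2]
width: 0.0869
gripper_force: 0.0
```

Emit:
step_arm([
  {"claw": 1, "slide": [-0.0142, 0.0337, 0], "delta_rot": [0, 0, 0]},
  {"claw": 1, "slide": [-0.0142, 0.0337, 0], "delta_rot": [0, 0, 0]},
  {"claw": 1, "slide": [-0.0142, 0.0337, 0], "delta_rot": [0, 0, 0]},
  {"claw": 1, "slide": [-0.0142, 0.0337, 0], "delta_rot": [0, 0, 0]},
  {"claw": 1, "slide": [-0.0142, 0.0337, 0], "delta_rot": [0, 0, 0]},
  {"claw": 1, "slide": [-0.0142, 0.0337, 0], "delta_rot": [0, 0, 0]},
  {"claw": 1, "slide": [0, 0, 0], "delta_rot": [0, 0, 0]},
  {"claw": 1, "slide": [0, 0, 0], "delta_rot": [0, 0, 0]},
])

```text
time: 3.35
ee_pos: [0.461, -0.2684, 0.2226]
eef_rot: [0.0, 0.152, 0.988, 0.0]
contact_force: [-0.6, -0.4, 0.4]
width: 0.087
gripper_force: 0.0
```

```bash
cat >> h.py <<'E'
def screw(P,Q,n=None):
    p,r,s=cur(); A=np.eye(4);A[:3,:3]=r.as_matrix();A[:3,3]=p
    B=np.eye(4);B[:3,:3]=Q.as_matrix();B[:3,3]=P
    from scipy.linalg import logm,expm
    L=logm(np.linalg.inv(A)@B).real; v=L[:3,3]; om=np.array([L[2,1],L[0,2],L[1,0]])
    n=n or int(np.ceil(max(np.abs(v).max()/.035,np.abs(om).max()/.115)))
    # row = shift then turn (or turn then shift): mean shift per row
    print('screw x%d'%n,(v/n).round(4).tolist(),(om/n).round(4).tolist())
E
python3 -c "
from h import *
plan((None,rd(162)),([.4615,-.2717,.068],None)); print(cur()[1].as_matrix().round(3))"
```

```text
t 3.35 pos [ 0.461  -0.2684  0.2226] w 0.087 F [-0.6 -0.4  0.4] g 0.0 j [ 1.18  0.13 -0.75  1.72  0.09  1.33  1.67]
rot x1 [0.0005, 0.0001, 0.0083]
slide x5 [-0.0003, -0.0006, 0.0309]
[[-0.954  0.301  0.   ]
 [ 0.301  0.954  0.   ]
 [-0.     0.    -1.   ]]
```

Emit:
step_arm([
  {"claw": 1, "slide": [-0.0015, -0.003, 0.031], "delta_rot": [0, 0, 0.008]},
  {"claw": 1, "slide": [0, 0, 0.031], "delta_rot": [0, 0, 0]},
  {"claw": 1, "slide": [0, 0, 0.031], "delta_rot": [0, 0, 0]},
  {"claw": 1, "slide": [0, 0, 0.031], "delta_rot": [0, 0, 0]},
  {"claw": 1, "slide": [0, 0, 0.031], "delta_rot": [0, 0, 0]},
  {"claw": 1, "slide": [0, 0, 0], "delta_rot": [0, 0, 0]},
])

```text
time: 3.85
ee_pos: [0.4545, -0.2736, 0.0615]
eef_rot: [-0.005, 0.16, 0.987, 0.002]
contact_force: [-0.4, -0.4, 0.1]
width: 0.0876
gripper_force: 0.0
```

Emit:
step_arm([
  {"claw": 0, "slide": [0, 0, 0], "delta_rot": [0, 0, 0]},
  {"claw": 0, "slide": [0, 0, 0], "delta_rot": [0, 0, 0]},
  {"claw": 0, "slide": [0, 0, 0], "delta_rot": [0, 0, 0]},
  {"claw": 0, "slide": [0, 0, 0], "delta_rot": [0, 0, 0]},
  {"claw": 0, "slide": [0, 0, 0], "delta_rot": [0, 0, 0]},
  {"claw": 0, "slide": [0, 0, 0], "delta_rot": [0, 0, 0]},
  {"claw": 0, "slide": [0, 0, 0], "delta_rot": [0, 0, 0]},
  {"claw": 0, "slide": [0, 0, 0], "delta_rot": [0, 0, 0]},
], force=20)

```text
time: 4.52
ee_pos: [0.4602, -0.2745, 0.0678]
eef_rot: [0.0, 0.158, 0.987, -0.0]
contact_force: [0.5, -0.0, 0.5]
width: 0.0414
gripper_force: 0.0
```

```bash
python3 -c "
from h import *
plan((None,rd(95.7)),(None,rd(29.4))); print(st()['torque'])"
```

```text
t 4.52 pos [ 0.4602 -0.2745  0.0678] w 0.0414 F [ 0.5 -0.   0.5] g 0.0 j [ 1.13  0.29 -0.72  1.89  0.22  1.04  1.57]
rot x11 [-0.0, 0.0001, 0.105]
rot x11 [0.0, 0.0, 0.1052]
[ 0.08541709 -0.1609684  -0.03469964]
```

Emit:
step_arm([
  {"claw": 0.4, "slide": [0, 0.003, 0], "delta_rot": [0, 0, 0]},
  {"claw": 0, "slide": [0, 0, 0], "delta_rot": [0, 0, 0]},
  {"claw": 0, "slide": [0, 0, 0], "delta_rot": [0, 0, 0]},
  {"claw": 0, "slide": [0, 0, 0], "delta_rot": [0, 0, 0]},
  {"claw": 0, "slide": [0, 0, 0], "delta_rot": [0, 0, 0]},
  {"claw": 0, "slide": [0, 0, 0], "delta_rot": [0, 0, 0]},
  {"claw": 0, "slide": [0, 0, 0], "delta_rot": [0, 0, 0]},
  {"claw": 0, "slide": [0, 0, 0], "delta_rot": [0, 0, 0]},
])

```text
time: 5.18
ee_pos: [0.4611, -0.2712, 0.0675]
eef_rot: [-0.0, 0.158, 0.987, 0.0]
contact_force: [-0.1, 1.8, 0.3]
width: 0.0138
gripper_force: 20.0
```

```bash
python3 -c "
from h import *
plan((None,rd(29.4))); print(st()['torque'])"
```

```text
t 5.18 pos [ 0.4611 -0.2712  0.0675] w 0.0138 F [-0.1  1.8  0.3] g 20.0 j [ 1.12  0.29 -0.72  1.89  0.22  1.04  1.56]
rot x21 [-0.0, -0.0, 0.1101]
[ 0.36266644 -0.14517954 -0.01109802]
```

Emit:
step_arm([
  {"claw": 0, "slide": [0, 0, 0], "delta_rot": [0, 0, 0.11]},
  {"claw": 0, "slide": [0, 0, 0], "delta_rot": [0, 0, 0.11]},
  {"claw": 0, "slide": [0, 0, 0], "delta_rot": [0, 0, 0.11]},
  {"claw": 0, "slide": [0, 0, 0], "delta_rot": [0, 0, 0.11]},
  {"claw": 0, "slide": [0, 0, 0], "delta_rot": [0, 0, 0.11]},
  {"claw": 0, "slide": [0, 0, 0], "delta_rot": [0, 0, 0.11]},
  {"claw": 0, "slide": [0, 0, 0], "delta_rot": [0, 0, 0.11]},
])

```text
time: 5.77
ee_pos: [0.4622, -0.2697, 0.0675]
eef_rot: [0.0, 0.519, 0.855, 0.001]
contact_force: [2.6, 3.7, -1.2]
width: 0.014
gripper_force: 20.0
```

Emit:
step_arm([
  {"claw": 0, "slide": [0, 0, 0], "delta_rot": [0, 0, 0.11]},
  {"claw": 0, "slide": [0, 0, 0], "delta_rot": [0, 0, 0.11]},
  {"claw": 0, "slide": [0, 0, 0], "delta_rot": [0, 0, 0.11]},
  {"claw": 0, "slide": [0, 0, 0], "delta_rot": [0, 0, 0.11]},
  {"claw": 0, "slide": [0, 0, 0], "delta_rot": [0, 0, 0.11]},
  {"claw": 0, "slide": [0, 0, 0], "delta_rot": [0, 0, 0.11]},
  {"claw": 0, "slide": [0, 0, 0], "delta_rot": [0, 0, 0.11]},
])

```text
time: 6.35
ee_pos: [0.4641, -0.2696, 0.0676]
eef_rot: [0.001, 0.802, 0.598, 0.003]
contact_force: [7.4, 2.3, -5.2]
width: 0.0141
gripper_force: 20.0
```

Emit:
step_arm([
  {"claw": 0, "slide": [0, 0, 0], "delta_rot": [0, 0, 0.11]},
  {"claw": 0, "slide": [0, 0, 0], "delta_rot": [0, 0, 0.11]},
  {"claw": 0, "slide": [0, 0, 0], "delta_rot": [0, 0, 0.11]},
  {"claw": 0, "slide": [0, 0, 0], "delta_rot": [0, 0, 0.11]},
  {"claw": 0, "slide": [0, 0, 0], "delta_rot": [0, 0, 0.11]},
  {"claw": 0, "slide": [0, 0, 0], "delta_rot": [0, 0, 0.11]},
  {"claw": 0, "slide": [0, 0, 0], "delta_rot": [0, 0, 0.11]},
  {"claw": 0, "slide": [0, 0, 0], "delta_rot": [0, 0, 0]},
])

```text
time: 7.02
ee_pos: [0.4654, -0.2707, 0.0676]
eef_rot: [0.001, 0.967, 0.253, 0.004]
contact_force: [11.5, 0.2, -9.7]
width: 0.0141
gripper_force: 20.0
```

```bash
python3 -c "
from h import *
plan((None,rd(29.4)))"
```

```text
t 7.02 pos [ 0.4654 -0.2707  0.0676] w 0.0141 F [11.5  0.2 -9.7] g 20.0 j [ 0.84  0.24 -0.41  1.9   0.11  1.02 -0.67]
rot x1 [0.0046, -0.0071, -0.0012]
```

Emit:
step_arm([
  {"claw": 0.5, "slide": [0, 0, 0], "delta_rot": [0, 0, 0]},
  {"claw": 0.5, "slide": [0, 0, 0], "delta_rot": [0, 0, 0]},
  {"claw": 0.5, "slide": [0, 0, 0], "delta_rot": [0, 0, 0]},
  {"claw": 0.5, "slide": [0, 0, 0], "delta_rot": [0, 0, 0]},
  {"claw": 1, "slide": [0, 0, -0.03], "delta_rot": [0, 0, 0]},
  {"claw": 1, "slide": [0, 0, -0.03], "delta_rot": [0, 0, 0]},
  {"claw": 1, "slide": [0, 0, -0.03], "delta_rot": [0, 0, 0]},
  {"claw": 1, "slide": [0, 0, -0.03], "delta_rot": [0, 0, 0]},
])

```text
time: 7.68
ee_pos: [0.4604, -0.2716, 0.1888]
eef_rot: [-0.0, 0.967, 0.254, -0.0]
contact_force: [1.1, 0.0, 0.1]
width: 0.0596
gripper_force: 0.0
```

```bash
python3 - <<'E'
from h import *
plan()
screw([.54,.165,.2],rd(-7,20))
for T in('top','side'):
    c=load(T+'0');w=cloud(c)
    for nm,ctr in(('A',[.598,.178]),('B',[.499,.1904])):
        a=np.radians(83.); ax=np.array([np.cos(a),np.sin(a)]); pe=np.array([np.sin(a),-np.cos(a)])
        q=w-np.array([*ctr,.042]); s=q[...,:2]@ax; t=q[...,:2]@pe; z=q[...,2]
        m=(abs(s)<.017)&(z>-.008)&(np.hypot(t,z)<.019)&(np.hypot(t,z)>.006)
        rr=np.hypot(t,z)[m]*1000; ang=np.degrees(np.arctan2(t,z))[m]; b=np.round(ang/12).astype(int)
        print(T,nm,[(int(k*12),round(float(np.median(rr[b==k])),1),int((b==k).sum())) for k in np.unique(b)])
        if nm=='A':
            mm=m&(t<-.000)&(t>-.0125); P=np.polyfit(t[mm],z[mm],1); print('slope deg',np.degrees(np.arctan(P[0])))
E
```

```text
t 7.68 pos [ 0.4604 -0.2716  0.1888] w 0.0596 F [1.1 0.  0.1] g 0.0 j [ 0.87  0.12 -0.41  1.77  0.05  1.26 -0.61]
screw x12 [0.014, -0.0349, 0.0008] [-0.0093, 0.0281, 0.0525]
top A [(-120, 16.0, 3), (-108, 16.1, 11), (-96, 12.9, 9), (-84, 11.9, 5), (-72, 10.6, 6), (-60, 10.4, 6), (-48, 8.9, 7), (-36, 9.1, 3), (-24, 10.0, 8), (-12, 8.7, 5), (0, 13.7, 9), (12, 13.4, 11), (24, 14.7, 9), (36, 14.8, 8), (48, 14.3, 8), (60, 14.2, 6), (72, 14.6, 3), (84, 15.0, 1), (96, 16.8, 1), (108, 18.4, 4)]
slope deg 43.788679908742374
top B [(-108, 17.1, 5), (-96, 17.5, 3), (-84, 14.2, 2), (-72, 13.7, 9), (-60, 13.8, 4), (-48, 14.9, 7), (-36, 13.7, 11), (-24, 13.7, 9), (-12, 14.7, 11), (0, 13.7, 10), (12, 12.8, 11), (24, 13.0, 8), (36, 13.1, 3), (48, 11.1, 2), (60, 8.8, 2), (72, 9.9, 3), (96, 15.5, 3), (108, 17.1, 6), (120, 14.5, 10)]
side A [(-120, 14.4, 4), (-108, 17.3, 15), (-96, 13.6, 13), (-84, 12.1, 19), (-72, 10.8, 8), (-60, 10.2, 10), (-48, 10.0, 12), (-36, 10.2, 11), (-24, 10.6, 15), (-12, 11.4, 13), (0, 13.5, 22), (12, 15.7, 18), (24, 15.9, 9), (36, 15.9, 10), (48, 16.2, 2)]
slope deg 47.60727110063472
side B [(-120, 14.8, 5), (-108, 16.6, 10), (-96, 17.2, 13), (-84, 14.2, 8), (-72, 14.3, 11), (-60, 14.7, 13), (-48, 15.2, 15), (-36, 14.8, 16), (-24, 15.5, 20), (-12, 15.4, 18), (0, 15.3, 19), (12, 15.4, 17), (24, 15.9, 11), (96, 18.5, 6), (108, 17.3, 15)]
```

```bash
cat >> h.py <<'E'
def grasp(c,yaw,t,back=0.):  # TCP for grasp point c at pose
    q=rd(yaw,t); return np.array(c)+q.apply([0,0,.019-back]),q
E
python3 - <<'E'
from h import *
P,Q=grasp([.598,.178,.040],-7,45,.15); print(P)
screw(P,Q,14)
E
```

```text
[0.50605947 0.18928888 0.13263099]
screw x14 [0.0082, -0.0325, 0.0063] [-0.0179, 0.0542, 0.0431]
```

Emit:
step_arm([
  {"claw": 1, "slide": [0.008, -0.0325, 0.006], "delta_rot": [-0.018, 0.054, 0.043]},
  {"claw": 1, "slide": [0.008, -0.0325, 0.006], "delta_rot": [-0.018, 0.054, 0.043]},
  {"claw": 1, "slide": [0.008, -0.0325, 0.006], "delta_rot": [-0.018, 0.054, 0.043]},
  {"claw": 1, "slide": [0.008, -0.0325, 0.006], "delta_rot": [-0.018, 0.054, 0.043]},
  {"claw": 1, "slide": [0.008, -0.0325, 0.006], "delta_rot": [-0.018, 0.054, 0.043]},
  {"claw": 1, "slide": [0.008, -0.0325, 0.006], "delta_rot": [-0.018, 0.054, 0.043]},
  {"claw": 1, "slide": [0.008, -0.0325, 0.006], "delta_rot": [-0.018, 0.054, 0.043]},
])

```text
time: 8.27
ee_pos: [0.44, -0.0856, 0.1505]
eef_rot: [0.015, 0.979, 0.127, 0.16]
contact_force: [0.9, -0.3, 0.5]
width: 0.0868
gripper_force: 0.0
```

Emit:
step_arm([
  {"claw": 1, "slide": [0.008, -0.0325, 0.006], "delta_rot": [-0.018, 0.054, 0.043]},
  {"claw": 1, "slide": [0.008, -0.0325, 0.006], "delta_rot": [-0.018, 0.054, 0.043]},
  {"claw": 1, "slide": [0.008, -0.0325, 0.006], "delta_rot": [-0.018, 0.054, 0.043]},
  {"claw": 1, "slide": [0.008, -0.0325, 0.006], "delta_rot": [-0.018, 0.054, 0.043]},
  {"claw": 1, "slide": [0.008, -0.0325, 0.006], "delta_rot": [-0.018, 0.054, 0.043]},
  {"claw": 1, "slide": [0.008, -0.0325, 0.006], "delta_rot": [-0.018, 0.054, 0.043]},
  {"claw": 1, "slide": [0, 0, 0], "delta_rot": [0, 0, 0]},
  {"claw": 1, "slide": [0, 0, 0], "delta_rot": [0, 0, 0]},
])

```text
time: 8.93
ee_pos: [0.4899, 0.068, 0.1151]
eef_rot: [0.027, 0.96, 0.024, 0.277]
contact_force: [-0.7, -0.9, -0.4]
width: 0.087
gripper_force: 0.0
```

```bash
cat > dial.py <<'E'
from h import *
import sys
tag=sys.argv[1]
c=snap('top',tag); w=cloud(c); g=c['color'].astype(int).min(2)
m=(np.abs(w[...,0]-.4613)<.07)&(np.abs(w[...,1]+.2718)<.07)&(w[...,2]>.066)&(w[...,2]<.11); p=w[m]
print('bar',len(p),p.mean(0).round(4),cv2.minAreaRect((p[:,:2]*1000).astype(np.float32)))
q=p[:,:2]-p[:,:2].mean(0); e,v=np.linalg.eigh(q.T@q); print('pca ang',np.degrees(np.arctan2(*v[::-1,1]))%180)
m=(np.abs(w[...,0]-.4613)<.056)&(np.abs(w[...,1]+.2718)<.056)&(g>100)
n,l,stt,cen=cv2.connectedComponentsWithStats(m.astype(np.uint8),connectivity=8)
for i in range(1,n):
    if stt[i,4]>1: print(stt[i,4],cen[i].round(1),w[l==i].mean(0).round(4),ray(c,*cen[i],.0465).round(4),ray(c,*cen[i],.088).round(4))
E
python3 dial.py top1; python3 - <<'E'
from h import *
P,Q=grasp([.598,.178,.040],-7,46,.10); P2,_=grasp([.598,.178,.040],-7,46)
plan((P,Q),(P2,None))
c=load('top1')['color'][:,:,::-1]; cv2.imwrite('pics/c1.png',cv2.resize(c[130:275,130:410],None,fx=2.8,fy=2.8,interpolation=cv2.INTER_CUBIC))
E
```

```text
bar 116 [ 0.4611 -0.2698  0.0861] ((461.5372009277344, -271.3121337890625), (47.62275695800781, 29.095399856567383), 52.757469177246094)
pca ang 30.736590309060176
11 [360.8 229.4] [ 0.5015 -0.2492  0.0496] [ 0.5017 -0.25    0.0465] [ 0.4992 -0.2398  0.088 ]
6 [370.8 238.2] [ 0.4731 -0.2666  0.0916] [ 0.4749 -0.2787  0.0465] [ 0.4733 -0.2676  0.088 ]
t 8.98 pos [0.4903 0.0663 0.1154] w 0.0873 F [-0.1 -0.1 -0.6] g 0.0 j [ 0.11 -0.29 -0.41  2.4   0.2   0.49 -1.99]
rot x3 [-0.0147, 0.0788, 0.0524]
slide x4 [0.0026, -0.031, 0.0096]
slide x3 [0.0, -0.0, 0.0333]
```

View pics/c1.png

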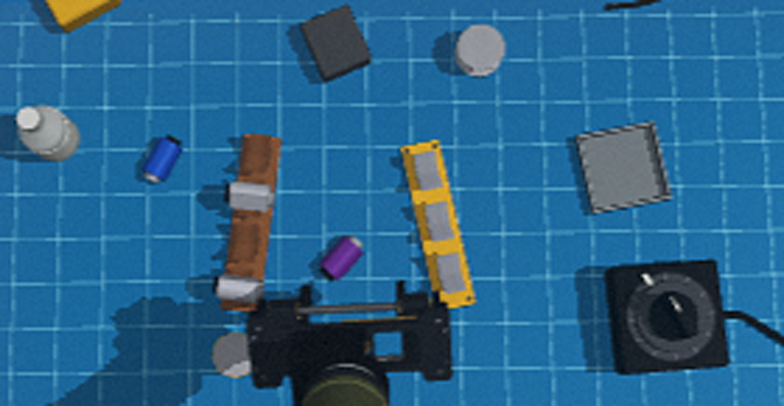

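The picture shows the pointer line at (675,303) lined up with the tab at (647,279), so the dial is set. Shells A and B are still on the rack. I'll grip A with less tilt, because the arm reaches its limit when it leans back at close range.

```bash
python3 - <<'E'
from h import *
P,Q=grasp([.598,.178,.040],-7,30,.10); P2,_=grasp([.598,.178,.040],-7,30)
print(P,P2)
screw(P,Q,5)
plan((P,Q),(P2,None))
E
```

```text
[0.55780188 0.18293571 0.11014806] [0.60742919 0.17684224 0.02354552]
screw x5 [0.0105, -0.024, 0.0066] [-0.0043, -0.0085, 0.0323]
t 8.98 pos [0.4903 0.0663 0.1154] w 0.0873 F [-0.1 -0.1 -0.6] g 0.0 j [ 0.11 -0.29 -0.41  2.4   0.2   0.49 -1.99]
rot x2 [-0.0108, -0.0211, 0.0807]
slide x4 [0.0108, -0.031, 0.0077]
slide x3 [0.0, 0.0, 0.0333]
```

Emit:
step_arm([
  {"claw": 1, "slide": [0.0105, -0.024, 0.0066], "delta_rot": [-0.004, -0.0085, 0.032]},
  {"claw": 1, "slide": [0.0105, -0.024, 0.0066], "delta_rot": [-0.004, -0.0085, 0.032]},
  {"claw": 1, "slide": [0.0105, -0.024, 0.0066], "delta_rot": [-0.004, -0.0085, 0.032]},
  {"claw": 1, "slide": [0.0105, -0.024, 0.0066], "delta_rot": [-0.004, -0.0085, 0.032]},
  {"claw": 1, "slide": [0.0105, -0.024, 0.0066], "delta_rot": [-0.004, -0.0085, 0.032]},
  {"claw": 1, "slide": [0, 0, 0], "delta_rot": [0, 0, 0]},
  {"claw": 1, "slide": [0, 0, 0], "delta_rot": [0, 0, 0]},
  {"claw": 1, "slide": [0, 0, 0], "delta_rot": [0, 0, 0]},
])

```text
time: 9.65
ee_pos: [0.5565, 0.1817, 0.1096]
eef_rot: [0.016, 0.964, -0.06, 0.258]
contact_force: [-0.3, -0.4, -0.1]
width: 0.087
gripper_force: 0.0
```

```bash
python3 - <<'E'
from h import *
P,Q=grasp([.598,.178,.040],-7,30,.05); P2,_=grasp([.598,.178,.040],-7,30)
plan((P,Q),(P2,None))
E
```

```text
t 9.65 pos [0.5565 0.1817 0.1096] w 0.087 F [-0.3 -0.4 -0.1] g 0.0 j [ 0.19  0.03 -0.76  2.14  0.6   0.64 -2.68]
rot x1 [0.0007, 0.0011, -0.0024]
slide x2 [0.0006, -0.0007, 0.0251]
slide x2 [0.0, 0.0, 0.025]
```

Emit:
step_arm([
  {"claw": 1, "slide": [0, 0, -0.01], "delta_rot": [0, 0, -0.12]},
  {"claw": 1, "slide": [0, 0, -0.01], "delta_rot": [0, 0, -0.12]},
  {"claw": 1, "slide": [0, 0, 0], "delta_rot": [0, 0, -0.12]},
  {"claw": 1, "slide": [0, 0, 0], "delta_rot": [0, 0, -0.12]},
  {"claw": 1, "slide": [0, 0, 0], "delta_rot": [0, 0, -0.12]},
  {"claw": 1, "slide": [0, 0, 0], "delta_rot": [0, 0, -0.12]},
  {"claw": 1, "slide": [0, 0, 0], "delta_rot": [0, 0, -0.12]},
  {"claw": 1, "slide": [0, 0, 0], "delta_rot": [0, 0, -0.12]},
])

```text
time: 10.32
ee_pos: [0.5463, 0.1827, 0.1278]
eef_rot: [0.134, 0.882, 0.394, 0.222]
contact_force: [0.0, -0.2, 0.6]
width: 0.0868
gripper_force: 0.0
```

Emit:
step_arm([
  {"claw": 1, "slide": [0, 0, 0], "delta_rot": [0, 0, -0.12]},
  {"claw": 1, "slide": [0, 0, 0], "delta_rot": [0, 0, -0.12]},
  {"claw": 1, "slide": [0, 0, 0], "delta_rot": [0, 0, -0.12]},
  {"claw": 1, "slide": [0, 0, 0], "delta_rot": [0, 0, -0.12]},
  {"claw": 1, "slide": [0, 0, 0], "delta_rot": [0, 0, -0.12]},
  {"claw": 1, "slide": [0, 0, 0], "delta_rot": [0, 0, -0.12]},
  {"claw": 1, "slide": [0, 0, 0], "delta_rot": [0, 0, -0.12]},
  {"claw": 1, "slide": [0, 0, 0], "delta_rot": [0, 0, -0.12]},
])

```text
time: 10.98
ee_pos: [0.5463, 0.1827, 0.1278]
eef_rot: [0.222, 0.6, 0.757, 0.135]
contact_force: [0.2, -0.3, 0.4]
width: 0.0871
gripper_force: 0.0
```

Emit:
step_arm([
  {"claw": 1, "slide": [0, 0, 0], "delta_rot": [0, 0, -0.12]},
  {"claw": 1, "slide": [0, 0, 0], "delta_rot": [0, 0, -0.12]},
  {"claw": 1, "slide": [0, 0, 0], "delta_rot": [0, 0, -0.12]},
  {"claw": 1, "slide": [0, 0, 0], "delta_rot": [0, 0, -0.12]},
  {"claw": 1, "slide": [0, 0, 0], "delta_rot": [0, 0, -0.12]},
  {"claw": 1, "slide": [0, 0, 0], "delta_rot": [0, 0, -0.12]},
  {"claw": 1, "slide": [0, 0, 0], "delta_rot": [0, 0, -0.12]},
  {"claw": 1, "slide": [0, 0, 0], "delta_rot": [0, 0, -0.12]},
])

```text
time: 11.65
ee_pos: [0.5462, 0.1828, 0.1278]
eef_rot: [0.259, 0.182, 0.948, 0.017]
contact_force: [0.5, -0.1, 2.1]
width: 0.0874
gripper_force: 0.0
```

Emit:
step_arm([
  {"claw": 1, "slide": [0, 0, 0], "delta_rot": [0, 0, -0.12]},
  {"claw": 1, "slide": [0, 0, 0], "delta_rot": [0, 0, -0.12]},
  {"claw": 1, "slide": [0, 0, 0], "delta_rot": [0, 0, 0]},
  {"claw": 1, "slide": [0, 0, 0], "delta_rot": [0, 0, 0]},
  {"claw": 1, "slide": [0, 0, 0], "delta_rot": [0, 0, 0]},
])

```text
time: 12.07
ee_pos: [0.5465, 0.1844, 0.1278]
eef_rot: [0.259, 0.071, 0.963, -0.012]
contact_force: [-0.6, -0.6, 0.0]
width: 0.0873
gripper_force: 0.0
```

```bash
python3 - <<'E'
from h import *
P,Q=grasp([.598,.178,.040],173,-30,.06); P2,_=grasp([.598,.178,.040],173,-30)
plan((P,Q),(P2,None))
E
```

```text
t 12.07 pos [0.5465 0.1844 0.1278] w 0.0873 F [-0.6 -0.6  0. ] g 0.0 j [ 0.15 -0.02 -0.71  2.14  0.52  0.66  0.5 ]
rot x1 [0.001, 0.001, -0.0256]
slide x2 [-0.0005, -0.0, 0.0305]
slide x2 [-0.0, -0.0, 0.03]
```

Emit:
step_arm([
  {"claw": 1, "slide": [-0.001, 0, 0.0305], "delta_rot": [0, 0, -0.0256]},
  {"claw": 1, "slide": [0, 0, 0.0305], "delta_rot": [0, 0, 0]},
  {"claw": 1, "slide": [0, 0, 0.03], "delta_rot": [0, 0, 0]},
  {"claw": 1, "slide": [0, 0, 0.03], "delta_rot": [0, 0, 0]},
  {"claw": 1, "slide": [0, 0, 0], "delta_rot": [0, 0, 0]},
  {"claw": 1, "slide": [0, 0, 0], "delta_rot": [0, 0, 0]},
  {"claw": 0.7, "slide": [0, 0, 0], "delta_rot": [0, 0, 0]},
  {"claw": 0.7, "slide": [0, 0, 0], "delta_rot": [0, 0, 0]},
], force=30)

```text
time: 12.73
ee_pos: [0.6081, 0.1794, 0.0257]
eef_rot: [0.26, 0.057, 0.964, -0.015]
contact_force: [-0.2, -0.4, 0.6]
width: 0.0798
gripper_force: 0.0
```

Emit:
step_arm([
  {"claw": 0.4, "slide": [0, 0, 0], "delta_rot": [0, 0, 0]},
  {"claw": 0.4, "slide": [0, 0, 0], "delta_rot": [0, 0, 0]},
  {"claw": 0.4, "slide": [0, 0, 0], "delta_rot": [0, 0, 0]},
  {"claw": 0.4, "slide": [0, 0, 0], "delta_rot": [0, 0, 0]},
  {"claw": 0.4, "slide": [0, 0, 0], "delta_rot": [0, 0, 0]},
])

```text
time: 13.15
ee_pos: [0.6078, 0.1787, 0.0242]
eef_rot: [0.259, 0.057, 0.964, -0.015]
contact_force: [-2.7, 0.5, 5.4]
width: 0.0538
gripper_force: 30.0
```

```bash
python3 - <<'E'
from h import *
p,r,s=cur(); a=r.as_matrix(); print('grasp pt',p-.019*a[:,2], 'tool y',a[:,1],'tilt',np.degrees(np.arccos(-a[2,2])))
plan(([.598-.01,.180,.16],None))
# jig axis check & target
u=np.radians(11.25); ex=np.array([np.cos(u),np.sin(u),0])
for k in(-1,0,1): print('rest',k,(np.array([.5686,-.0279,.04])+.058*k*ex).round(4))
rest=np.array([.5686,-.0279,.04])-.058*ex
P,Q=grasp(rest,191.25,16.,.12); print('over',P); screw(P,Q)
E
```

```text
grasp pt [0.59838334 0.17982427 0.0406063 ] tool y [1.17116073e-01 9.93118181e-01 3.22157645e-04] tilt 30.102108979041834
t 13.15 pos [0.6078 0.1787 0.0242] w 0.0538 F [-2.7  0.5  5.4] g 30.0 j [ 0.08  0.29 -0.63  2.11  0.98  0.56  0.17]
slide x4 [-0.0127, -0.0003, -0.0319]
rest -1 [ 0.5117 -0.0392  0.04  ]
rest 0 [ 0.5686 -0.0279  0.04  ]
rest 1 [ 0.6255 -0.0166  0.04  ]
over [ 0.5390189  -0.03378405  0.13708743]
screw x7 [0.0093, -0.0307, -0.0172] [-0.0056, 0.114, -0.0457]
```

Emit:
step_arm([
  {"claw": 0.4, "slide": [-0.01, 0, -0.0175], "delta_rot": [0, 0, 0]},
  {"claw": 0.4, "slide": [-0.015, 0, -0.026], "delta_rot": [0, 0, 0]},
  {"claw": 0.4, "slide": [-0.015, 0, -0.026], "delta_rot": [0, 0, 0]},
  {"claw": 0.4, "slide": [-0.015, 0, -0.026], "delta_rot": [0, 0, 0]},
  {"claw": 0.4, "slide": [0, 0, 0], "delta_rot": [0, 0, 0]},
  {"claw": 0.4, "slide": [0, 0, 0], "delta_rot": [0, 0, 0]},
])

```text
time: 13.65
ee_pos: [0.6086, 0.1787, 0.1359]
eef_rot: [0.261, 0.057, 0.964, -0.015]
contact_force: [-1.1, 0.6, -1.4]
width: 0.0536
gripper_force: 30.0
```

```bash
python3 - <<'E'
from h import *
u=np.radians(11.25); ex=np.array([np.cos(u),np.sin(u),0])
rest=np.array([.5686,-.0279,.04])-.058*ex
P,Q=grasp(rest+[0,0,.07],191.25,16.); print('over',P); screw(P,Q); plan()
E
```

```text
over [ 0.50657797 -0.04023695  0.09173603]
screw x7 [0.017, -0.0305, 0.0051] [-0.0056, 0.1144, -0.0458]
t 13.65 pos [0.6086 0.1787 0.1359] w 0.0536 F [-1.1  0.6 -1.4] g 30.0 j [ 0.22  0.1  -0.74  2.03  0.61  0.68  0.54]
```

Emit:
step_arm([
  {"claw": 0.4, "slide": [0.012, -0.0214, 0.0036], "delta_rot": [-0.004, 0.08, -0.032]},
  {"claw": 0.4, "slide": [0.012, -0.0214, 0.0036], "delta_rot": [-0.004, 0.08, -0.032]},
  {"claw": 0.4, "slide": [0.012, -0.0214, 0.0036], "delta_rot": [-0.004, 0.08, -0.032]},
  {"claw": 0.4, "slide": [0.012, -0.0214, 0.0036], "delta_rot": [-0.004, 0.08, -0.032]},
  {"claw": 0.4, "slide": [0.012, -0.0214, 0.0036], "delta_rot": [-0.004, 0.08, -0.032]},
])

```text
time: 14.07
ee_pos: [0.5505, 0.073, 0.0959]
eef_rot: [0.059, -0.021, 0.998, -0.015]
contact_force: [0.1, -0.6, -1.4]
width: 0.0537
gripper_force: 30.0
```

Emit:
step_arm([
  {"claw": 0.4, "slide": [0.012, -0.0214, 0.0036], "delta_rot": [-0.004, 0.08, -0.032]},
  {"claw": 0.4, "slide": [0.012, -0.0214, 0.0036], "delta_rot": [-0.004, 0.08, -0.032]},
  {"claw": 0.4, "slide": [0.012, -0.0214, 0.0036], "delta_rot": [-0.004, 0.08, -0.032]},
  {"claw": 0.4, "slide": [0.012, -0.0214, 0.0036], "delta_rot": [-0.004, 0.08, -0.032]},
  {"claw": 0.4, "slide": [0.012, -0.0214, 0.0036], "delta_rot": [-0.004, 0.08, -0.032]},
  {"claw": 0.4, "slide": [0, 0, 0], "delta_rot": [0, 0, 0]},
  {"claw": 0.4, "slide": [0, 0, 0], "delta_rot": [0, 0, 0]},
  {"claw": 0.4, "slide": [0, 0, 0], "delta_rot": [0, 0, 0]},
])

```text
time: 14.73
ee_pos: [0.5027, -0.0376, 0.0833]
eef_rot: [-0.14, -0.097, 0.985, -0.013]
contact_force: [-0.3, 0.6, -0.2]
width: 0.0538
gripper_force: 30.0
```

```bash
python3 - <<'E'
from h import *
u=np.radians(11.25); ex=np.array([np.cos(u),np.sin(u),0])
rest=np.array([.5686,-.0279,.04])-.058*ex
P0,Q=grasp(rest+[0,0,.07],191.25,16.);P,Q=grasp(rest+[0,0,.002],191.25,16.); plan((P0,Q),(P,None))
E
```

```text
t 14.73 pos [ 0.5027 -0.0376  0.0833] w 0.0538 F [-0.3  0.6 -0.2] g 30.0 j [ 0.51  0.42 -0.64  1.72  0.27  1.37  1.55]
rot x1 [0.0021, -0.0022, -0.0005]
slide x1 [-0.0009, -0.0033, -0.009]
slide x2 [-0.0094, -0.0, 0.0327]
```

Emit:
step_arm([
  {"claw": 0.4, "slide": [-0.005, -0.0033, 0.0141], "delta_rot": [0.002, -0.002, 0]},
  {"claw": 0.4, "slide": [-0.005, 0, 0.0141], "delta_rot": [0, 0, 0]},
  {"claw": 0.4, "slide": [-0.005, 0, 0.0141], "delta_rot": [0, 0, 0]},
  {"claw": 0.4, "slide": [-0.0047, 0, 0.0141], "delta_rot": [0, 0, 0]},
  {"claw": 0.4, "slide": [0, 0, 0], "delta_rot": [0, 0, 0]},
  {"claw": 0.4, "slide": [0, 0, 0], "delta_rot": [0, 0, 0]},
  {"claw": 0.4, "slide": [0, 0, 0], "delta_rot": [0, 0, 0]},
])

```text
time: 15.32
ee_pos: [0.5072, -0.0407, 0.0246]
eef_rot: [-0.138, -0.097, 0.986, -0.014]
contact_force: [-1.5, 0.7, -0.7]
width: 0.0538
gripper_force: 30.0
```

```bash
cat > ck.py <<'E'
from h import *
p,r,s=cur(); a=r.as_matrix(); print('grasp pt',(p-.019*a[:,2]).round(4), 'y ang',np.degrees(np.arctan2(a[1,1],a[0,1])).round(2),'tooly z',a[2,1].round(3),'F',np.round(s['contact_force'],1),'T',np.round(s['torque'],2),'w',round(float(s['width']),4),'j',np.round(s['joints'],2),'t',round(float(s['time']),1))
E
python3 ck.py
```

```text
grasp pt [ 0.5123 -0.0397  0.0429] y ang 101.24 tooly z -0.001 F [-1.5  0.7 -0.7] T [ 0.2  -0.45  0.  ] w 0.0538 j [ 0.49  0.5  -0.62  1.76  0.32  1.27  1.52] t 15.3
```

Emit:
step_arm([
  {"claw": 0.4, "slide": [-0.0004, 0, 0.0014], "delta_rot": [0, 0, 0]},
  {"claw": 0.4, "slide": [-0.0004, 0, 0.0014], "delta_rot": [0, 0, 0]},
  {"claw": 0.4, "slide": [0, 0, 0], "delta_rot": [0, 0, 0]},
  {"claw": 0.4, "slide": [0, 0, 0], "delta_rot": [0, 0, 0]},
])

```text
time: 15.65
ee_pos: [0.5076, -0.0412, 0.0222]
eef_rot: [-0.138, -0.097, 0.986, -0.014]
contact_force: [-0.1, 0.3, 0.1]
width: 0.0536
gripper_force: 30.0
```

```bash
python3 ck.py
```

```text
grasp pt [ 0.5127 -0.0402  0.0404] y ang 101.2 tooly z -0.002 F [-0.1  0.3  0.1] T [ 0.12 -0.43  0.03] w 0.0536 j [ 0.49  0.5  -0.62  1.76  0.32  1.27  1.52] t 15.7
```

Emit:
step_arm([
  {"claw": 0.4, "slide": [-0.0003, 0, 0.001], "delta_rot": [0, 0, 0]},
  {"claw": 0.4, "slide": [0, 0, 0], "delta_rot": [0, 0, 0]},
  {"claw": 0.4, "slide": [0, 0, 0], "delta_rot": [0, 0, 0]},
])

```text
time: 15.9
ee_pos: [0.5075, -0.0412, 0.0219]
eef_rot: [-0.138, -0.097, 0.986, -0.014]
contact_force: [-1.6, 0.0, 5.2]
width: 0.0541
gripper_force: 30.0
```

Emit:
step_arm([
  {"claw": 0.4, "slide": [-0.0003, 0, 0.001], "delta_rot": [0, 0, 0]},
  {"claw": 0.4, "slide": [0, 0, 0], "delta_rot": [0, 0, 0]},
  {"claw": 0.4, "slide": [0, 0, 0], "delta_rot": [0, 0, 0]},
])

```text
time: 16.15
ee_pos: [0.5076, -0.0412, 0.0218]
eef_rot: [-0.138, -0.097, 0.986, -0.015]
contact_force: [-2.8, -0.5, 11.3]
width: 0.0534
gripper_force: 30.0
```

```bash
python3 ck.py
```

```text
grasp pt [ 0.5127 -0.0401  0.0401] y ang 101.21 tooly z -0.002 F [-2.8 -0.5 11.3] T [0.02 0.84 0.03] w 0.0534 j [ 0.49  0.5  -0.62  1.76  0.32  1.27  1.52] t 16.1
```

Emit:
step_arm([
  {"claw": 0.8, "slide": [0, 0, 0], "delta_rot": [0, 0, 0]},
  {"claw": 0.8, "slide": [0, 0, 0], "delta_rot": [0, 0, 0]},
  {"claw": 0.8, "slide": [0, 0, 0], "delta_rot": [0, 0, 0]},
  {"claw": 0.8, "slide": [0, 0, 0], "delta_rot": [0, 0, 0]},
  {"claw": 0.8, "slide": [0, 0, -0.02], "delta_rot": [0, 0, 0]},
  {"claw": 1, "slide": [0, 0, -0.035], "delta_rot": [0, 0, 0]},
  {"claw": 1, "slide": [0, 0, -0.035], "delta_rot": [0, 0, 0]},
  {"claw": 1, "slide": [0, 0, -0.035], "delta_rot": [0, 0, 0]},
])

```text
time: 16.82
ee_pos: [0.5411, -0.0342, 0.1412]
eef_rot: [-0.138, -0.097, 0.986, -0.014]
contact_force: [1.0, 0.3, -0.4]
width: 0.0819
gripper_force: 0.0
```

```bash
python3 ck.py; python3 - <<'E'
from h import *
P,Q=grasp([.4993,.192,.040],173,35,.10); print(P)
screw(P,Q)
E
```

```text
grasp pt [ 0.5462 -0.0332  0.1595] y ang 101.21 tooly z -0.001 F [ 1.   0.3 -0.4] T [ 0.19 -0.51  0.03] w 0.0819 j [ 0.48  0.44 -0.65  1.58  0.27  1.5   1.55] t 16.8
[0.54541339 0.18633799 0.10635132]
screw x7 [-0.0039, 0.0315, 0.004] [-0.0198, 0.0471, 0.0411]
```

Emit:
step_arm([
  {"claw": 1, "slide": [-0.004, 0.0315, 0.004], "delta_rot": [-0.02, 0.047, 0.041]},
  {"claw": 1, "slide": [-0.004, 0.0315, 0.004], "delta_rot": [-0.02, 0.047, 0.041]},
  {"claw": 1, "slide": [-0.004, 0.0315, 0.004], "delta_rot": [-0.02, 0.047, 0.041]},
  {"claw": 1, "slide": [-0.004, 0.0315, 0.004], "delta_rot": [-0.02, 0.047, 0.041]},
  {"claw": 1, "slide": [-0.004, 0.0315, 0.004], "delta_rot": [-0.02, 0.047, 0.041]},
  {"claw": 1, "slide": [-0.004, 0.0315, 0.004], "delta_rot": [-0.02, 0.047, 0.041]},
  {"claw": 1, "slide": [-0.004, 0.0315, 0.004], "delta_rot": [-0.02, 0.047, 0.041]},
])

```text
time: 17.4
ee_pos: [0.542, 0.188, 0.1048]
eef_rot: [-0.301, 0.059, 0.952, 0.019]
contact_force: [0.7, 1.0, 0.1]
width: 0.087
gripper_force: 0.0
```

Emit:
step_arm([
  {"claw": 1, "slide": [0, 0, 0], "delta_rot": [0, 0, 0]},
  {"claw": 1, "slide": [0, 0, 0], "delta_rot": [0, 0, 0]},
])

```text
time: 17.57
ee_pos: [0.5412, 0.1881, 0.1034]
eef_rot: [-0.301, 0.056, 0.952, 0.019]
contact_force: [-0.1, -0.3, -0.1]
width: 0.0869
gripper_force: 0.0
```

```bash
cat > prof.py <<'E'
from h import *
import sys
def prof(tag,nm,ctr,axang,views=('top','side'),zb=.042):
    for T in views:
        c=load(T+tag);w=cloud(c); a=np.radians(axang)
        ax=np.array([np.cos(a),np.sin(a)]); pe=np.array([np.sin(a),-np.cos(a)])
        q=w-np.array([*ctr,zb]); s=q[...,:2]@ax; t=q[...,:2]@pe; z=q[...,2]
        rr=np.hypot(t,z)
        m=(abs(s)<.017)&(z>-.006)&(rr<.019)&(rr>.006)
        b=np.round(t[m]*1000/3).astype(int)
        print(T,nm,[(int(k*3),round(float(np.median(z[m][b==k])*1000),1),int((b==k).sum())) for k in np.unique(b)])
        mm=m&(abs(t)<.009); 
        if mm.sum()>10:
            P=np.polyfit(t[mm],z[mm],1); print('   tilt of top +-9mm (deg, + = normal to -t):',np.degrees(np.arctan(P[0])).round(1), 'mean s',(s[m].mean()*1000).round(1),'z',z[mm].mean()*1000)
E
python3 ck.py; python3 - <<'E'
from prof import *
snap('top','top2');snap('side','side2')
prof('2','A',[.5127,-.0401],101.25)
P,Q=grasp([.4993,.192,.040],173,35,.05); P2,_=grasp([.4993,.192,.040],173,35)
plan((P,Q),(P2,None))
E
```

```text
grasp pt [0.552  0.1867 0.1189] y ang 83.19 tooly z 0.002 F [-0.1 -0.3 -0.1] T [-0.06 -0.79  0.04] w 0.0869 j [ 0.13  0.78 -0.62  1.27  0.1   1.74  0.99] t 17.6
top A []
side A [(-18, -3.0, 6), (-15, -3.6, 10), (-12, 10.5, 7), (-9, 11.5, 8), (-6, 11.0, 10), (-3, 11.1, 10), (0, 10.9, 11), (3, 10.9, 8), (6, 10.4, 8), (9, 9.7, 8), (12, 9.7, 9), (15, -4.1, 9), (18, -2.9, 4)]
   tilt of top +-9mm (deg, + = normal to -t): -3.4 mean s 0.1 z 10.716441849613178
t 17.67 pos [0.5423 0.1855 0.105 ] w 0.0868 F [0.3 0.4 0.4] g 0.0 j [ 0.14  0.78 -0.62  1.27  0.1   1.74  0.99]
rot x1 [0.0007, 0.0015, 0.0005]
slide x2 [-0.0009, 0.0006, 0.0236]
slide x2 [0.0, -0.0, 0.025]
```

Emit:
step_arm([
  {"claw": 1, "slide": [-0.001, 0.0005, 0.024], "delta_rot": [0, 0, 0]},
  {"claw": 1, "slide": [-0.001, 0.0005, 0.024], "delta_rot": [0, 0, 0]},
  {"claw": 1, "slide": [0, 0, 0.025], "delta_rot": [0, 0, 0]},
  {"claw": 1, "slide": [0, 0, 0.024], "delta_rot": [0, 0, 0]},
  {"claw": 1, "slide": [0, 0, 0], "delta_rot": [0, 0, 0]},
  {"claw": 1, "slide": [0, 0, 0], "delta_rot": [0, 0, 0]},
  {"claw": 0.7, "slide": [0, 0, 0], "delta_rot": [0, 0, 0]},
  {"claw": 0.7, "slide": [0, 0, 0], "delta_rot": [0, 0, 0]},
])

```text
time: 18.33
ee_pos: [0.491, 0.1937, 0.0263]
eef_rot: [-0.298, 0.059, 0.953, 0.02]
contact_force: [0.7, -0.4, 0.8]
width: 0.0803
gripper_force: 0.0
```

Emit:
step_arm([
  {"claw": 0.4, "slide": [0, 0, 0], "delta_rot": [0, 0, 0]},
  {"claw": 0.4, "slide": [0, 0, 0], "delta_rot": [0, 0, 0]},
  {"claw": 0.4, "slide": [0, 0, 0], "delta_rot": [0, 0, 0]},
  {"claw": 0.4, "slide": [0, 0, 0], "delta_rot": [0, 0, 0]},
  {"claw": 0.4, "slide": [0, 0, 0], "delta_rot": [0, 0, 0]},
])

```text
time: 18.75
ee_pos: [0.4891, 0.1942, 0.0248]
eef_rot: [-0.299, 0.058, 0.952, 0.019]
contact_force: [1.0, 0.2, 0.4]
width: 0.0536
gripper_force: 30.0
```

```bash
python3 ck.py; python3 - <<'E'
from h import *
p,r,s=cur(); plan((p+[0,0,.11],None))
E
```

```text
grasp pt [0.4998 0.1928 0.0404] y ang 83.0 tooly z 0.002 F [1.  0.2 0.4] T [ 0.   -0.79 -0.  ] w 0.0536 j [ 0.15  0.77 -0.62  1.47  0.11  1.55  0.98] t 18.8
t 18.75 pos [0.4891 0.1942 0.0248] w 0.0536 F [1.  0.2 0.4] g 30.0 j [ 0.15  0.77 -0.62  1.47  0.11  1.55  0.98]
slide x3 [0.021, 0.0001, -0.0301]
```

Emit:
step_arm([
  {"claw": 0.4, "slide": [0.0105, 0, -0.015], "delta_rot": [0, 0, 0]},
  {"claw": 0.4, "slide": [0.0175, 0, -0.025], "delta_rot": [0, 0, 0]},
  {"claw": 0.4, "slide": [0.0175, 0, -0.025], "delta_rot": [0, 0, 0]},
  {"claw": 0.4, "slide": [0.0175, 0, -0.025], "delta_rot": [0, 0, 0]},
  {"claw": 0.4, "slide": [0, 0, 0], "delta_rot": [0, 0, 0]},
  {"claw": 0.4, "slide": [0, 0, 0], "delta_rot": [0, 0, 0]},
])

```text
time: 19.25
ee_pos: [0.4897, 0.1944, 0.1359]
eef_rot: [-0.298, 0.058, 0.953, 0.02]
contact_force: [0.2, 0.1, -1.6]
width: 0.0536
gripper_force: 30.0
```

```bash
python3 ck.py; python3 - <<'E'
from h import *
P,Q=grasp([.6265,-.0175,.12],191.25,-40); print(P)
screw(P,Q,15)
E
```

```text
grasp pt [0.5004 0.193  0.1516] y ang 83.01 tooly z 0.003 F [ 0.2  0.1 -1.6] T [ 0.03 -0.94  0.02] w 0.0536 j [ 0.17  0.65 -0.66  1.41  0.05  1.71  0.96] t 19.2
[ 0.6384783  -0.01511737  0.10544516]
screw x15 [-0.01, -0.0145, 0.0021] [-0.0008, -0.0861, -0.0228]
```

Emit:
step_arm([
  {"claw": 0.4, "slide": [-0.01, -0.0145, 0.002], "delta_rot": [-0.001, -0.086, -0.023]},
  {"claw": 0.4, "slide": [-0.01, -0.0145, 0.002], "delta_rot": [-0.001, -0.086, -0.023]},
  {"claw": 0.4, "slide": [-0.01, -0.0145, 0.002], "delta_rot": [-0.001, -0.086, -0.023]},
  {"claw": 0.4, "slide": [-0.01, -0.0145, 0.002], "delta_rot": [-0.001, -0.086, -0.023]},
  {"claw": 0.4, "slide": [-0.01, -0.0145, 0.002], "delta_rot": [-0.001, -0.086, -0.023]},
  {"claw": 0.4, "slide": [-0.01, -0.0145, 0.002], "delta_rot": [-0.001, -0.086, -0.023]},
  {"claw": 0.4, "slide": [-0.01, -0.0145, 0.002], "delta_rot": [-0.001, -0.086, -0.023]},
])

```text
time: 19.83
ee_pos: [0.5417, 0.0894, 0.093]
eef_rot: [-0.001, -0.014, 1.0, 0.028]
contact_force: [0.1, -0.3, -0.3]
width: 0.0532
gripper_force: 30.0
```

Emit:
step_arm([
  {"claw": 0.4, "slide": [-0.01, -0.0145, 0.002], "delta_rot": [-0.001, -0.086, -0.023]},
  {"claw": 0.4, "slide": [-0.01, -0.0145, 0.002], "delta_rot": [-0.001, -0.086, -0.023]},
  {"claw": 0.4, "slide": [-0.01, -0.0145, 0.002], "delta_rot": [-0.001, -0.086, -0.023]},
  {"claw": 0.4, "slide": [-0.01, -0.0145, 0.002], "delta_rot": [-0.001, -0.086, -0.023]},
  {"claw": 0.4, "slide": [-0.01, -0.0145, 0.002], "delta_rot": [-0.001, -0.086, -0.023]},
  {"claw": 0.4, "slide": [-0.01, -0.0145, 0.002], "delta_rot": [-0.001, -0.086, -0.023]},
  {"claw": 0.4, "slide": [-0.01, -0.0145, 0.002], "delta_rot": [-0.001, -0.086, -0.023]},
  {"claw": 0.4, "slide": [-0.01, -0.0145, 0.002], "delta_rot": [-0.001, -0.086, -0.023]},
])

```text
time: 20.5
ee_pos: [0.6249, -0.0079, 0.0933]
eef_rot: [0.314, -0.089, 0.945, 0.038]
contact_force: [0.7, 0.5, -1.0]
width: 0.0536
gripper_force: 30.0
```

Emit:
step_arm([
  {"claw": 0.4, "slide": [0, 0, 0], "delta_rot": [0, 0, 0]},
  {"claw": 0.4, "slide": [0, 0, 0], "delta_rot": [0, 0, 0]},
])

```text
time: 20.67
ee_pos: [0.6251, -0.0063, 0.0937]
eef_rot: [0.312, -0.088, 0.945, 0.04]
contact_force: [-0.3, -0.6, -0.1]
width: 0.0537
gripper_force: 30.0
```

```bash
python3 ck.py; python3 - <<'E'
from h import *
p,r,s=cur(); print('tilt',np.degrees(np.arccos(-r.as_matrix()[2,2])))
P0,Q=grasp([.6265,-.0175,.06],191.25,-40);P,Q=grasp([.6265,-.0175,.0415],191.25,-40)
plan((P0,Q),(P,None))
E
```

```text
grasp pt [ 0.6141 -0.0088  0.1089] y ang 101.02 tooly z 0.021 F [-0.3 -0.6 -0.1] T [-0.06  0.68  0.01] w 0.0537 j [ 0.84  0.08 -0.78  2.2  -0.42  0.29  2.2 ] t 20.7
tilt 36.63587336293236
t 20.67 pos [ 0.6251 -0.0063  0.0937] w 0.0537 F [-0.3 -0.6 -0.1] g 30.0 j [ 0.84  0.08 -0.78  2.2  -0.42  0.29  2.2 ]
rot x1 [0.0138, -0.059, -0.016]
slide x2 [0.0111, -0.0056, 0.0221]
slide x1 [0.0119, 0.0, 0.0142]
```

Emit:
step_arm([
  {"claw": 0.4, "slide": [0, 0, 0], "delta_rot": [0.014, -0.059, -0.016]},
  {"claw": 0.4, "slide": [0.0074, -0.0037, 0.0147], "delta_rot": [0, 0, 0]},
  {"claw": 0.4, "slide": [0.0074, -0.0037, 0.0147], "delta_rot": [0, 0, 0]},
  {"claw": 0.4, "slide": [0.0074, -0.0037, 0.0147], "delta_rot": [0, 0, 0]},
  {"claw": 0.4, "slide": [0.003, 0, 0.0035], "delta_rot": [0, 0, 0]},
  {"claw": 0.4, "slide": [0, 0, 0], "delta_rot": [0, 0, 0]},
  {"claw": 0.4, "slide": [0, 0, 0], "delta_rot": [0, 0, 0]},
  {"claw": 0.4, "slide": [0, 0, 0], "delta_rot": [0, 0, 0]},
])

```text
time: 21.33
ee_pos: [0.6406, -0.0118, 0.0449]
eef_rot: [0.338, -0.095, 0.936, 0.036]
contact_force: [0.0, -0.3, -0.3]
width: 0.0535
gripper_force: 30.0
```

```bash
python3 ck.py; python3 - <<'E'
from h import *
p,r,s=cur(); print('tilt',np.degrees(np.arccos(-r.as_matrix()[2,2])))
P,Q=grasp([.6265,-.0175,.0415],191.25,-40)
plan((P,Q))
E
```

```text
grasp pt [ 0.6288 -0.0143  0.0595] y ang 101.63 tooly z 0.002 F [ 0.  -0.3 -0.3] T [-0.06  0.72  0.05] w 0.0535 j [ 0.73  0.21 -0.67  2.24 -0.76  0.1   2.61] t 21.3
tilt 39.73124803158715
t 21.33 pos [ 0.6406 -0.0118  0.0449] w 0.0535 F [ 0.  -0.3 -0.3] g 30.0 j [ 0.73  0.21 -0.67  2.24 -0.76  0.1   2.61]
rot x1 [0.006, -0.0047, 0.0036]
slide x1 [0.0137, -0.0028, 0.012]
```

```bash
python3 - <<'E'
from h import *
P,Q=grasp([.6265,-.0175,.06],191.25,-25); screw(P,Q,4)
p=P
q,_=grasp([.6265,-.0175,.0415],191.25,-25); print('then',Q.inv().apply(q-P))
E
```

```text
screw x4 [0.0018, -0.0007, -0.0005] [0.0014, 0.0643, 0.0011]
then [0.00781844 0.         0.01676669]
```

Emit:
step_arm([
  {"claw": 0.4, "slide": [0.0018, -0.0007, -0.0005], "delta_rot": [0.001, 0.064, 0.001]},
  {"claw": 0.4, "slide": [0.0018, -0.0007, -0.0005], "delta_rot": [0.001, 0.064, 0.001]},
  {"claw": 0.4, "slide": [0.0018, -0.0007, -0.0005], "delta_rot": [0.001, 0.064, 0.001]},
  {"claw": 0.4, "slide": [0.0018, -0.0007, -0.0005], "delta_rot": [0.001, 0.064, 0.001]},
  {"claw": 0.4, "slide": [0.004, 0, 0.0085], "delta_rot": [0, 0, 0]},
  {"claw": 0.4, "slide": [0, 0, 0], "delta_rot": [0, 0, 0]},
  {"claw": 0.4, "slide": [0, 0, 0], "delta_rot": [0, 0, 0]},
])

```text
time: 21.92
ee_pos: [0.6349, -0.0127, 0.0284]
eef_rot: [0.249, -0.098, 0.963, 0.03]
contact_force: [-0.3, 0.2, -1.3]
width: 0.0534
gripper_force: 30.0
```

```bash
python3 ck.py; python3 - <<'E'
from h import *
P,Q=grasp([.6265,-.0175,.0415],191.25,-25)
plan((P,Q))
E
```

```text
grasp pt [ 0.6259 -0.0147  0.045 ] y ang 101.69 tooly z 0.008 F [-0.3  0.2 -1.3] T [-0.03  0.57  0.04] w 0.0534 j [ 0.19  0.21 -0.15  2.13 -0.32  0.33  2.1 ] t 21.9
t 21.92 pos [ 0.6349 -0.0127  0.0284] w 0.0534 F [-0.3  0.2 -1.3] g 30.0 j [ 0.19  0.21 -0.15  2.13 -0.32  0.33  2.1 ]
rot x1 [0.011, 0.0698, 0.003]
slide x1 [0.0028, -0.0031, 0.0032]
```

Emit:
step_arm([
  {"claw": 0.4, "slide": [0.0012, -0.003, 0.002], "delta_rot": [0.011, 0, 0.003]},
  {"claw": 0.4, "slide": [0.0005, 0, 0.0009], "delta_rot": [0, 0, 0]},
  {"claw": 0.4, "slide": [0, 0, 0], "delta_rot": [0, 0, 0]},
  {"claw": 0.4, "slide": [0, 0, 0], "delta_rot": [0, 0, 0]},
])

```text
time: 22.25
ee_pos: [0.6362, -0.0172, 0.0259]
eef_rot: [0.25, -0.094, 0.964, 0.024]
contact_force: [1.3, -0.4, -1.0]
width: 0.0537
gripper_force: 30.0
```

Emit:
step_arm([
  {"claw": 0.4, "slide": [0.0005, 0, 0.0009], "delta_rot": [0, 0, 0]},
  {"claw": 0.4, "slide": [0, 0, 0], "delta_rot": [0, 0, 0]},
  {"claw": 0.4, "slide": [0, 0, 0], "delta_rot": [0, 0, 0]},
])

```text
time: 22.5
ee_pos: [0.6367, -0.0167, 0.0254]
eef_rot: [0.25, -0.094, 0.963, 0.024]
contact_force: [0.5, -0.1, -0.5]
width: 0.0533
gripper_force: 30.0
```

```bash
python3 ck.py
```

```text
grasp pt [ 0.6277 -0.0185  0.042 ] y ang 101.15 tooly z -0.001 F [ 0.5 -0.1 -0.5] T [-0.04  0.41  0.01] w 0.0533 j [ 0.18  0.21 -0.13  2.13 -0.3   0.32  2.08] t 22.5
```

Emit:
step_arm([
  {"claw": 0.4, "slide": [0.0013, 0, 0.0008], "delta_rot": [0, 0, 0]},
  {"claw": 0.4, "slide": [0, 0, 0], "delta_rot": [0, 0, 0]},
  {"claw": 0.4, "slide": [0, 0, 0], "delta_rot": [0, 0, 0]},
])

```text
time: 22.75
ee_pos: [0.6358, -0.0166, 0.0239]
eef_rot: [0.25, -0.094, 0.963, 0.024]
contact_force: [0.4, 0.5, -0.8]
width: 0.0536
gripper_force: 30.0
```

Emit:
step_arm([
  {"claw": 0.4, "slide": [0.0005, 0, 0.0009], "delta_rot": [0, 0, 0]},
  {"claw": 0.4, "slide": [0, 0, 0], "delta_rot": [0, 0, 0]},
  {"claw": 0.4, "slide": [0, 0, 0], "delta_rot": [0, 0, 0]},
])

```text
time: 23.0
ee_pos: [0.6361, -0.0167, 0.023]
eef_rot: [0.25, -0.094, 0.963, 0.024]
contact_force: [0.7, 0.3, -0.8]
width: 0.0538
gripper_force: 30.0
```

```bash
python3 ck.py
```

```text
grasp pt [ 0.627  -0.0184  0.0396] y ang 101.17 tooly z -0.001 F [ 0.7  0.3 -0.8] T [-0.04  0.47  0.03] w 0.0538 j [ 0.18  0.22 -0.14  2.14 -0.3   0.31  2.08] t 23.0
```

Emit:
step_arm([
  {"claw": 0.4, "slide": [0.0005, 0, 0.0009], "delta_rot": [0, 0, 0]},
  {"claw": 0.4, "slide": [0, 0, 0], "delta_rot": [0, 0, 0]},
  {"claw": 0.4, "slide": [0, 0, 0], "delta_rot": [0, 0, 0]},
])

```text
time: 23.25
ee_pos: [0.6362, -0.0167, 0.0229]
eef_rot: [0.25, -0.094, 0.963, 0.024]
contact_force: [-6.3, -1.0, 8.1]
width: 0.0537
gripper_force: 30.0
```

Emit:
step_arm([
  {"claw": 0.4, "slide": [0.0005, 0, 0.0009], "delta_rot": [0, 0, 0]},
  {"claw": 0.4, "slide": [0, 0, 0], "delta_rot": [0, 0, 0]},
  {"claw": 0.4, "slide": [0, 0, 0], "delta_rot": [0, 0, 0]},
])

```text
time: 23.5
ee_pos: [0.6363, -0.0167, 0.0228]
eef_rot: [0.25, -0.095, 0.963, 0.024]
contact_force: [-11.1, -0.5, 15.9]
width: 0.0536
gripper_force: 30.0
```

```bash
python3 ck.py
```

```text
grasp pt [ 0.6272 -0.0184  0.0394] y ang 101.19 tooly z -0.001 F [-11.1  -0.5  15.9] T [0.28 1.13 0.2 ] w 0.0536 j [ 0.18  0.22 -0.14  2.14 -0.3   0.31  2.09] t 23.5
```

Emit:
step_arm([
  {"claw": 0.8, "slide": [0, 0, 0], "delta_rot": [0, 0, 0]},
  {"claw": 0.8, "slide": [0, 0, 0], "delta_rot": [0, 0, 0]},
  {"claw": 0.8, "slide": [0, 0, 0], "delta_rot": [0, 0, 0]},
  {"claw": 0.8, "slide": [0, 0, 0], "delta_rot": [0, 0, 0]},
  {"claw": 0.8, "slide": [0, 0, -0.02], "delta_rot": [0, 0, 0]},
  {"claw": 1, "slide": [0, 0, -0.035], "delta_rot": [0, 0, 0]},
  {"claw": 1, "slide": [0, 0, -0.035], "delta_rot": [0, 0, 0]},
  {"claw": 1, "slide": [0, 0, -0.035], "delta_rot": [0, 0.1, 0]},
])

```text
time: 24.17
ee_pos: [0.5701, -0.0285, 0.1238]
eef_rot: [0.199, -0.094, 0.975, 0.021]
contact_force: [0.2, 1.3, -2.7]
width: 0.0818
gripper_force: 0.0
```

Emit:
step_arm([
  {"claw": 1, "slide": [0, 0.04, 0], "delta_rot": [0, 0.12, 0]},
  {"claw": 1, "slide": [0, 0.04, 0], "delta_rot": [0, 0.12, 0]},
  {"claw": 1, "slide": [0, 0.04, 0], "delta_rot": [0, 0.12, 0]},
  {"claw": 1, "slide": [0, 0.04, 0], "delta_rot": [0, 0, 0]},
  {"claw": 1, "slide": [0, 0.04, 0], "delta_rot": [0, 0, 0]},
  {"claw": 1, "slide": [0, 0, 0], "delta_rot": [0, 0, 0]},
])

```text
time: 24.67
ee_pos: [0.5363, 0.1783, 0.1278]
eef_rot: [0.029, -0.104, 0.994, 0.007]
contact_force: [-0.5, 1.0, 0.1]
width: 0.0873
gripper_force: 0.0
```

```bash
python3 ck.py; python3 - <<'E'
from prof import *
snap('top','top3');snap('side','side3')
prof('3','A',[.5127,-.0401],101.25)
prof('3','B',[.6265,-.0175],101.25)
a=load('top3')['color'][:,:,::-1]; b=load('side3')['color'][:,:,::-1]
can=np.zeros((600,800,3),np.uint8)
x=cv2.resize(a[165:275,190:330],None,fx=4,fy=4,interpolation=cv2.INTER_CUBIC)[:400,:560]; can[:x.shape[0],:x.shape[1]]=x
x=cv2.resize(b[170:215,220:320],None,fx=4,fy=4,interpolation=cv2.INTER_CUBIC); can[410:410+x.shape[0],:x.shape[1]]=x
cv2.imwrite('pics/c3.png',can)
E
```

```text
grasp pt [0.5352 0.1779 0.1468] y ang 101.98 tooly z 0.007 F [-0.5  1.   0.1] T [ 0.15 -0.02  0.02] w 0.0873 j [-0.08  0.18 -0.32  1.83  0.07  1.08  1.36] t 24.7
top A [(-18, -3.4, 3), (-15, 1.6, 8), (-12, 7.7, 13), (-9, 9.8, 11), (-6, 9.1, 11), (-3, 6.8, 7), (0, 9.9, 10), (3, 7.8, 10), (6, 7.6, 12), (9, 7.0, 9), (12, 7.9, 11), (15, 0.3, 3), (18, -3.5, 3)]
   tilt of top +-9mm (deg, + = normal to -t): -4.6 mean s -0.3 z 8.22154965245881
side A [(-18, -3.2, 6), (-15, -4.2, 11), (-12, 9.1, 8), (-9, 11.3, 7), (-6, 10.4, 8), (-3, 10.4, 9), (0, 11.3, 11), (3, 10.8, 8), (6, 10.7, 8), (9, 10.4, 7), (12, 9.6, 10), (15, -2.7, 9), (18, -3.4, 5)]
   tilt of top +-9mm (deg, + = normal to -t): 0.4 mean s 0.1 z 10.760796128629652
top B [(-18, -4.7, 5), (-15, 4.8, 11), (-12, 6.5, 12), (-9, 11.1, 9), (-6, 9.4, 12), (-3, 9.5, 9), (0, 10.6, 7), (3, 8.4, 9), (6, 7.7, 9), (9, 8.4, 11), (12, 5.7, 9), (15, -0.4, 5), (18, -4.5, 3)]
   tilt of top +-9mm (deg, + = normal to -t): -8.8 mean s 0.2 z 8.928185761423174
side B []
```

View pics/c3.png

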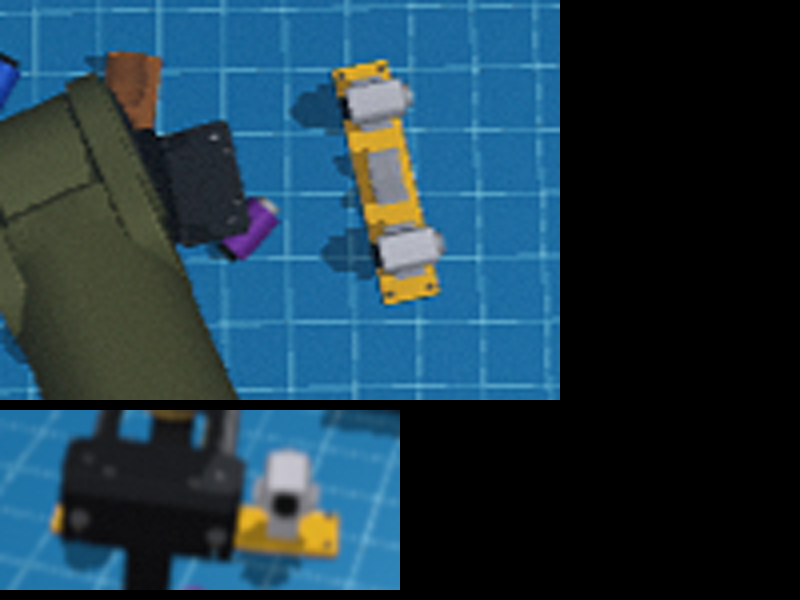

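The picture shows both shells on the outer rests, at (375,100) and (408,250), with flats roughly up. The hand blocks the side view, so I'll move it aside and average several frames.

Emit:
step_arm([
  {"claw": 1, "slide": [0, -0.02, -0.03], "delta_rot": [0, 0, 0]},
  {"claw": 1, "slide": [0, -0.04, -0.03], "delta_rot": [0, 0, 0]},
  {"claw": 1, "slide": [0.01, -0.04, -0.03], "delta_rot": [0, 0, 0]},
  {"claw": 1, "slide": [0.01, -0.04, -0.03], "delta_rot": [0, 0, 0]},
  {"claw": 1, "slide": [0.01, -0.04, 0], "delta_rot": [0, 0, 0]},
  {"claw": 1, "slide": [0.01, -0.04, 0], "delta_rot": [0, 0, 0]},
  {"claw": 1, "slide": [0.01, -0.04, 0], "delta_rot": [0, 0, 0]},
  {"claw": 1, "slide": [0.01, -0.04, 0], "delta_rot": [0, 0, 0]},
])

```text
time: 25.43
ee_pos: [0.5311, -0.1228, 0.2288]
eef_rot: [0.03, -0.096, 0.995, 0.003]
contact_force: [0.5, -0.6, -0.5]
width: 0.0868
gripper_force: 0.0
```

Emit:
step_arm([
  {"claw": 1, "slide": [0, -0.04, 0], "delta_rot": [0, 0, 0]},
  {"claw": 1, "slide": [0, -0.04, 0], "delta_rot": [0, 0, 0]},
  {"claw": 1, "slide": [0, -0.03, 0], "delta_rot": [0, 0, 0]},
  {"claw": 1, "slide": [0, 0, 0], "delta_rot": [0, 0, 0]},
])

```text
time: 25.77
ee_pos: [0.5513, -0.2376, 0.2278]
eef_rot: [0.029, -0.091, 0.995, 0.001]
contact_force: [-0.7, -1.1, 0.4]
width: 0.087
gripper_force: 0.0
```

```bash
cat > avg.py <<'E'
from prof import *
import sys
tag=sys.argv[1]; n=int(sys.argv[2])
for T in('top','side'):
    cs=[ctrl.capture(T) for _ in range(n)]
    c=cs[0]; z=np.stack([k['range_z'] for k in cs]).astype(float); z[z==0]=np.nan
    c['range_z']=np.nan_to_num(np.nanmedian(z,0)); c['color']=np.mean([k['color'] for k in cs],0).astype(np.uint8)
    pickle.dump(c,open(f'pics/{T}{tag}.pkl','wb')); cv2.imwrite(f'pics/{T}{tag}.png',c['color'][:,:,::-1])
prof(tag,'A',[.5127,-.0401],101.25)
prof(tag,'B',[.6265,-.0175],101.25)
# level check: middle of the bench patch slope along jig x, tin + bench
for T in('top','side'):
    c=load(T+tag); w=cloud(c); a=np.radians(11.25)
    m=(np.hypot(w[...,0]-.57,w[...,1]+.03)<.2)&(abs(w[...,2])<.008); q=w[m]; P=np.linalg.lstsq(np.c_[q[:,:2],np.ones(len(q))],q[:,2],rcond=None)[0]
    print(T,'bench slope along jig x deg',np.degrees(P[0]*np.cos(a)+P[1]*np.sin(a)).round(2))
    m=(np.hypot(w[...,0]-.427,w[...,1]-.198)<.08)&(w[...,2]>.015)&(w[...,2]<.04); print('tin',m.sum(),w[m].mean(0).round(4) if m.any() else None)
E
python3 ck.py; python3 avg.py 4 12
```

```text
grasp pt [ 0.5503 -0.2377  0.2468] y ang 100.48 tooly z -0.004 F [-0.7 -1.1  0.4] T [ 0.08  0.04 -0.02] w 0.087 j [ 0.36  0.17  0.03  1.62 -0.03  1.3   2.14] t 25.8
top A [(-18, -4.7, 2), (-15, 3.5, 9), (-12, 8.4, 12), (-9, 9.5, 11), (-6, 8.7, 11), (-3, 8.8, 11), (0, 8.5, 11), (3, 8.5, 11), (6, 9.1, 11), (9, 8.6, 11), (12, 7.4, 10), (15, 0.9, 4), (18, -5.1, 5)]
   tilt of top +-9mm (deg, + = normal to -t): -1.2 mean s -0.0 z 8.841784956096046
side A [(-18, -2.9, 6), (-15, -4.6, 10), (-12, 9.8, 8), (-9, 11.0, 7), (-6, 11.2, 8), (-3, 10.9, 10), (0, 10.9, 10), (3, 10.5, 9), (6, 10.5, 8), (9, 10.2, 8), (12, 9.9, 9), (15, -4.4, 9), (18, -3.2, 4)]
   tilt of top +-9mm (deg, + = normal to -t): -2.9 mean s 0.3 z 10.773436926908472
top B [(-18, -5.7, 3), (-15, 4.1, 12), (-12, 8.0, 13), (-9, 10.1, 10), (-6, 9.7, 10), (-3, 9.2, 11), (0, 8.5, 11), (3, 8.6, 10), (6, 7.3, 10), (9, 7.3, 11), (12, 6.8, 9), (15, -1.9, 2), (18, -5.3, 2)]
   tilt of top +-9mm (deg, + = normal to -t): -8.7 mean s -0.1 z 8.788758658950085
side B [(-18, -3.3, 5), (-15, 3.3, 13), (-12, 10.2, 10), (-9, 12.4, 8), (-6, 12.0, 8), (-3, 11.3, 8), (0, 10.8, 8), (3, 10.5, 8), (6, 9.8, 8), (9, 9.3, 7), (12, 8.8, 7), (15, 6.5, 1), (18, -3.3, 5)]
   tilt of top +-9mm (deg, + = normal to -t): -9.9 mean s 1.1 z 10.950784442617644
top bench slope along jig x deg -0.01
tin 280 [0.4624 0.2213 0.0253]
side bench slope along jig x deg 0.06
tin 575 [0.4612 0.2268 0.0259]
```

```bash
python3 - <<'E'
from h import *
P,Q=grasp([.6265,-.0178,.140],191.25,5);P2,_=grasp([.6265,-.0178,.040],191.25,5)
plan((P,Q),(P2,None))
c=load('top4'); w=cloud(c)
m=(np.hypot(w[...,0]-.462,w[...,1]-.222)<.06)&(w[...,2]>.017)&(w[...,2]<.035)
n,l,s,cen=cv2.connectedComponentsWithStats(m.astype(np.uint8))
for i in range(1,n):
    if s[i,4]>30: q=w[l==i]; print(s[i,4],cen[i],q.mean(0).round(4),cv2.minEnclosingCircle((q[:,:2]*1000).astype(np.float32)))
cv2.imwrite('pics/c4.png',cv2.resize(c['color'][130:275,130:410,::-1],None,fx=2.8,fy=2.8,interpolation=cv2.INTER_CUBIC))
E
```

```text
t 26.97 pos [ 0.5537 -0.2266  0.2284] w 0.0869 F [ 0.  -0.4 -0.6] g 0.0 j [ 0.35  0.17  0.02  1.62 -0.04  1.3   2.14]
rot x2 [0.0004, 0.0731, -0.0]
slide x6 [-0.0199, 0.0318, 0.0162]
slide x3 [-0.0029, 0.0, 0.0332]
77 [215.03896104 232.84415584] [0.4979 0.1923 0.0268] ((497.0411376953125, 191.81980895996094), 20.52065086364746)
202 [202.06930693 248.4009901 ] [0.451  0.2322 0.0245] ((451.01922607421875, 232.80702209472656), 24.43479347229004)
```

View pics/c4.png

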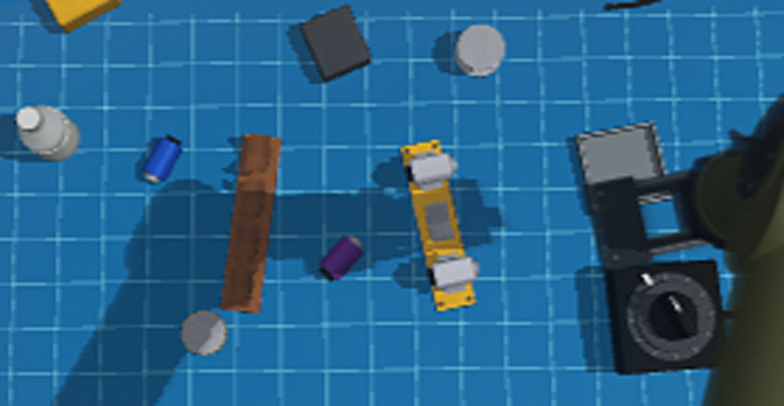

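The picture shows both shells on the jig at (432,167) and (455,272), and the dial pointing at its tab. The flux tin has been knocked to (203,332), at world (0.451, 0.2325). B still leans about 9° towards +x, so I'll regrip it and turn it.

Emit:
step_arm([
  {"claw": 1, "slide": [-0.02, 0.032, 0.016], "delta_rot": [0, 0.073, 0]},
  {"claw": 1, "slide": [-0.02, 0.032, 0.016], "delta_rot": [0, 0.073, 0]},
  {"claw": 1, "slide": [-0.02, 0.032, 0.016], "delta_rot": [0, 0, 0]},
  {"claw": 1, "slide": [-0.02, 0.032, 0.016], "delta_rot": [0, 0, 0]},
  {"claw": 1, "slide": [-0.02, 0.032, 0.016], "delta_rot": [0, 0, 0]},
  {"claw": 1, "slide": [-0.02, 0.032, 0.016], "delta_rot": [0, 0, 0]},
  {"claw": 1, "slide": [0, 0, 0], "delta_rot": [0, 0, 0]},
  {"claw": 1, "slide": [0, 0, 0], "delta_rot": [0, 0, 0]},
])

```text
time: 27.63
ee_pos: [0.6281, -0.0118, 0.1249]
eef_rot: [-0.045, -0.101, 0.994, -0.003]
contact_force: [0.9, -1.0, 0.8]
width: 0.0872
gripper_force: 0.0
```

```bash
python3 - <<'E'
from h import *
P2,Q=grasp([.6265,-.0178,.040],191.25,5)
plan((P2,Q))
E
```

```text
t 27.63 pos [ 0.6281 -0.0118  0.1249] w 0.0872 F [ 0.9 -1.   0.8] g 0.0 j [ 0.06  0.41 -0.11  1.54  0.06  1.29  1.71]
rot x1 [0.0024, -0.0027, 0.0063]
slide x3 [-0.0015, -0.0018, 0.0346]
```

Emit:
step_arm([
  {"claw": 1, "slide": [-0.0015, -0.0018, 0.0345], "delta_rot": [0.002, -0.003, 0.006]},
  {"claw": 1, "slide": [-0.0015, -0.0018, 0.0345], "delta_rot": [0, 0, 0]},
  {"claw": 1, "slide": [-0.0015, -0.0018, 0.0345], "delta_rot": [0, 0, 0]},
  {"claw": 1, "slide": [0, 0, 0], "delta_rot": [0, 0, 0]},
  {"claw": 1, "slide": [0, 0, 0], "delta_rot": [0, 0, 0]},
])

```text
time: 28.05
ee_pos: [0.6241, -0.0241, 0.0224]
eef_rot: [-0.044, -0.094, 0.995, -0.005]
contact_force: [0.6, -0.9, 1.2]
width: 0.0869
gripper_force: 0.0
```

```bash
python3 ck.py; python3 - <<'E'
from h import *
P2,Q=grasp([.6265,-.0178,.040],191.25,5)
plan((P2,Q))
E
```

```text
grasp pt [ 0.6258 -0.0237  0.0414] y ang 100.78 tooly z -0.002 F [ 0.6 -0.9  1.2] T [ 0.17 -0.24  0.02] w 0.0869 j [ 0.06  0.49 -0.1   1.64  0.07  1.1   1.7 ] t 28.1
t 28.05 pos [ 0.6241 -0.0241  0.0224] w 0.0869 F [ 0.6 -0.9  1.2] g 0.0 j [ 0.06  0.49 -0.1   1.64  0.07  1.1   1.7 ]
rot x1 [-0.0013, -0.0006, -0.0084]
slide x1 [-0.002, 0.0057, 0.0012]
```

Emit:
step_arm([
  {"claw": 1, "slide": [-0.002, 0.0057, 0.0012], "delta_rot": [-0.001, 0, -0.008]},
  {"claw": 0.75, "slide": [0, 0, 0], "delta_rot": [0, 0, 0]},
  {"claw": 0.7, "slide": [0, 0, 0], "delta_rot": [0, 0, 0]},
  {"claw": 0.7, "slide": [0, 0, 0], "delta_rot": [0, 0, 0]},
])

```text
time: 28.38
ee_pos: [0.6278, -0.0157, 0.024]
eef_rot: [-0.04, -0.099, 0.994, -0.004]
contact_force: [-0.6, 0.3, -0.4]
width: 0.0743
gripper_force: 0.0
```

```bash
python3 ck.py
```

```text
grasp pt [ 0.6293 -0.0154  0.0429] y ang 101.4 tooly z -0.001 F [-0.6  0.3 -0.4] T [ 0.06 -0.22 -0.07] w 0.0743 j [ 0.06  0.49 -0.11  1.63  0.07  1.1   1.7 ] t 28.4
```

Emit:
step_arm([
  {"claw": 0.7, "slide": [0, 0, 0], "delta_rot": [0, 0, 0]},
  {"claw": 0.7, "slide": [0, 0, 0], "delta_rot": [0, 0, 0]},
  {"claw": 0.7, "slide": [0, 0, 0], "delta_rot": [0, 0, 0]},
  {"claw": 0.7, "slide": [0, 0, 0], "delta_rot": [0, 0, 0]},
])

```text
time: 28.72
ee_pos: [0.6264, -0.0162, 0.022]
eef_rot: [-0.042, -0.099, 0.994, -0.004]
contact_force: [0.6, -0.7, 0.6]
width: 0.0617
gripper_force: 0.0
```

```bash
python3 ck.py;  python3 - <<'E'
from h import *
P2,Q=grasp([.6265,-.0178,.040],191.25,5)
plan((P2,Q))
E
```

```text
grasp pt [ 0.6279 -0.0158  0.0409] y ang 101.36 tooly z -0.0 F [ 0.6 -0.7  0.6] T [ 0.13 -0.27  0.02] w 0.0617 j [ 0.06  0.5  -0.11  1.63  0.07  1.1   1.7 ] t 28.7
t 28.72 pos [ 0.6264 -0.0162  0.022 ] w 0.0617 F [ 0.6 -0.7  0.6] g 0.0 j [ 0.06  0.5  -0.11  1.63  0.07  1.1   1.7 ]
rot x1 [-0.0003, 0.0032, 0.0019]
slide x1 [0.0018, -0.0016, 0.0011]
```

Correct the position, close, and turn 9.3° (0.162 rad) about the grasp point. The TCP must swing about 3.1 mm in tool +x for the pivot to stay on the shell axis.

Emit:
step_arm([
  {"claw": 0.7, "slide": [0.0018, -0.0016, 0.0011], "delta_rot": [0, 0, 0]},
  {"claw": 0.7, "slide": [0, 0, 0], "delta_rot": [0, 0, 0]},
  {"claw": 0.7, "slide": [0, 0, 0], "delta_rot": [0, 0, 0]},
  {"claw": 0.4, "slide": [0, 0, 0], "delta_rot": [0, 0, 0]},
  {"claw": 0.4, "slide": [0, 0, 0], "delta_rot": [0, 0, 0]},
  {"claw": 0.4, "slide": [0, 0, 0], "delta_rot": [0, 0, 0]},
  {"claw": 0.4, "slide": [0, 0, 0], "delta_rot": [0, 0, 0]},
  {"claw": 0.4, "slide": [0, 0, 0], "delta_rot": [0, 0, 0]},
])

```text
time: 29.38
ee_pos: [0.6249, -0.0181, 0.021]
eef_rot: [-0.042, -0.099, 0.994, -0.004]
contact_force: [-0.0, -0.2, -0.3]
width: 0.0538
gripper_force: 30.0
```

```bash
python3 ck.py;  python3 - <<'E'
from h import *
p,r,s=cur(); a=r.as_matrix(); g=p-.019*a[:,2]; Q=r*R.from_rotvec([0,-.165,0]); P=g+Q.apply([0,0,.019]); screw(P,Q,4)
E
```

```text
grasp pt [ 0.6265 -0.0178  0.0399] y ang 101.37 tooly z -0.0 F [-0.  -0.2 -0.3] T [ 0.01 -0.3  -0.01] w 0.0538 j [ 0.06  0.49 -0.1   1.64  0.07  1.09  1.7 ] t 29.4
screw x4 [-0.0008, 0.0, -0.0] [0.0, -0.0413, 0.0]
```

Emit:
step_arm([
  {"claw": 0.4, "slide": [-0.0008, 0, 0], "delta_rot": [0, -0.041, 0]},
  {"claw": 0.4, "slide": [-0.0008, 0, 0], "delta_rot": [0, -0.041, 0]},
  {"claw": 0.4, "slide": [-0.0008, 0, 0], "delta_rot": [0, -0.041, 0]},
  {"claw": 0.4, "slide": [-0.0008, 0, 0], "delta_rot": [0, -0.041, 0]},
  {"claw": 0.4, "slide": [0, 0, 0], "delta_rot": [0, 0, 0]},
  {"claw": 0.4, "slide": [0, 0, 0], "delta_rot": [0, 0, 0]},
  {"claw": 0.4, "slide": [0, 0, 0], "delta_rot": [0, 0, 0]},
  {"claw": 0.4, "slide": [0, 0, 0], "delta_rot": [0, 0, 0]},
])

```text
time: 30.05
ee_pos: [0.628, -0.0173, 0.0208]
eef_rot: [0.039, -0.099, 0.994, 0.004]
contact_force: [-1.2, -0.1, 0.7]
width: 0.0539
gripper_force: 30.0
```

```bash
python3 ck.py; python3 -c "
from h import *
r=cur()[1].as_matrix(); print('tilt',np.degrees(np.arcsin(r[:,2]@[-np.cos(np.radians(11.25)),-np.sin(np.radians(11.25)),0])))"
```

```text
grasp pt [ 0.6265 -0.0175  0.0397] y ang 101.38 tooly z 0.0 F [-1.2 -0.1  0.7] T [0.1  0.15 0.03] w 0.0539 j [ 0.1   0.4  -0.12  1.78  0.04  0.89  1.73] t 30.1
tilt -4.499775838977056
```

Emit:
step_arm([
  {"claw": 0.75, "slide": [0, 0, 0], "delta_rot": [0, 0, 0]},
  {"claw": 0.75, "slide": [0, 0, 0], "delta_rot": [0, 0, 0]},
  {"claw": 0.75, "slide": [0, 0, 0], "delta_rot": [0, 0, 0]},
  {"claw": 0.75, "slide": [0, 0, 0], "delta_rot": [0, 0, 0]},
  {"claw": 0.75, "slide": [0, 0, -0.02], "delta_rot": [0, 0, 0]},
  {"claw": 1, "slide": [0, 0, -0.04], "delta_rot": [0, 0, 0]},
  {"claw": 1, "slide": [0, 0, -0.04], "delta_rot": [0, 0, 0]},
  {"claw": 1, "slide": [0, 0, -0.04], "delta_rot": [0, 0, 0]},
])

```text
time: 30.72
ee_pos: [0.6164, -0.0195, 0.1616]
eef_rot: [0.039, -0.099, 0.994, 0.004]
contact_force: [1.8, -0.9, -0.2]
width: 0.0779
gripper_force: 0.0
```

Emit:
step_arm([
  {"claw": 1, "slide": [0.015, -0.04, -0.015], "delta_rot": [0, 0, 0]},
  {"claw": 1, "slide": [0.015, -0.04, -0.015], "delta_rot": [0, 0, 0]},
  {"claw": 1, "slide": [0.015, -0.04, -0.015], "delta_rot": [0, 0, 0]},
  {"claw": 1, "slide": [0.015, -0.04, -0.015], "delta_rot": [0, 0, 0]},
  {"claw": 1, "slide": [0.015, -0.04, 0], "delta_rot": [0, 0, 0]},
  {"claw": 1, "slide": [0.015, -0.02, 0], "delta_rot": [0, 0, 0]},
  {"claw": 1, "slide": [0, 0, 0], "delta_rot": [0, 0, 0]},
])

```text
time: 31.3
ee_pos: [0.5668, -0.2482, 0.2087]
eef_rot: [0.039, -0.093, 0.995, 0.002]
contact_force: [0.7, -0.3, 0.4]
width: 0.0866
gripper_force: 0.0
```

```bash
python3 avg.py 5 12; python3 ck.py
```

```text
top A [(-18, -4.6, 5), (-15, 3.8, 8), (-12, 8.1, 12), (-9, 9.2, 11), (-6, 9.2, 11), (-3, 8.7, 11), (0, 9.0, 10), (3, 8.4, 12), (6, 9.0, 11), (9, 8.2, 11), (12, 6.9, 10), (15, 0.9, 4), (18, -4.5, 3)]
   tilt of top +-9mm (deg, + = normal to -t): -3.4 mean s 0.2 z 8.829937630730946
side A [(-18, -2.8, 6), (-15, -4.9, 10), (-12, 9.9, 8), (-9, 11.2, 8), (-6, 11.0, 8), (-3, 10.8, 9), (0, 10.8, 10), (3, 10.6, 10), (6, 10.2, 8), (9, 10.2, 8), (12, 10.0, 9), (15, -3.4, 9), (18, -3.2, 4)]
   tilt of top +-9mm (deg, + = normal to -t): -3.5 mean s 0.1 z 10.697112433230213
top B [(-18, -5.2, 2), (-15, 3.7, 12), (-12, 7.9, 12), (-9, 8.3, 9), (-6, 9.2, 13), (-3, 9.0, 9), (0, 8.3, 11), (3, 8.3, 10), (6, 8.7, 10), (9, 8.4, 11), (12, 7.8, 8), (15, -1.5, 2), (18, -5.8, 4)]
   tilt of top +-9mm (deg, + = normal to -t): -2.4 mean s 0.1 z 8.740093034788421
side B [(-18, -3.4, 5), (-15, 3.7, 13), (-12, 10.1, 10), (-9, 10.5, 8), (-6, 10.6, 7), (-3, 10.8, 9), (0, 10.5, 8), (3, 10.7, 8), (6, 10.7, 9), (9, 10.9, 8), (12, 9.8, 5), (15, 6.5, 1), (18, -3.1, 6)]
   tilt of top +-9mm (deg, + = normal to -t): 1.1 mean s 0.7 z 10.706199152107196
top bench slope along jig x deg -0.01
tin 279 [0.4622 0.2214 0.0252]
side bench slope along jig x deg 0.06
tin 576 [0.4612 0.2269 0.0259]
grasp pt [ 0.5689 -0.2396  0.2277] y ang 101.37 tooly z -0.0 F [-0.6 -0.3 -0.4] T [0.07 0.03 0.01] w 0.0869 j [ 0.37  0.21  0.01  1.62 -0.05  1.25  2.16] t 32.5
```

B is level now and A leans about 3°. I'll trim A as well.

```bash
python3 - <<'E'
from h import *
P,Q=grasp([.5127,-.0401,.130],191.25,1)
plan((P,Q))
E
```

```text
t 32.5 pos [ 0.5704 -0.2393  0.2087] w 0.0869 F [-0.6 -0.3 -0.4] g 0.0 j [ 0.37  0.21  0.01  1.62 -0.05  1.25  2.16]
rot x1 [0.0, 0.0973, 0.002]
slide x6 [0.0027, 0.0344, 0.0163]
```

Emit:
step_arm([
  {"claw": 1, "slide": [0, 0, 0], "delta_rot": [0, 0.097, 0.002]},
  {"claw": 1, "slide": [0.0027, 0.0344, 0.0163], "delta_rot": [0, 0, 0]},
  {"claw": 1, "slide": [0.0027, 0.0344, 0.0163], "delta_rot": [0, 0, 0]},
  {"claw": 1, "slide": [0.0027, 0.0344, 0.0163], "delta_rot": [0, 0, 0]},
  {"claw": 1, "slide": [0.0027, 0.0344, 0.0163], "delta_rot": [0, 0, 0]},
  {"claw": 1, "slide": [0.0027, 0.0344, 0.0163], "delta_rot": [0, 0, 0]},
  {"claw": 1, "slide": [0.0027, 0.0344, 0.0163], "delta_rot": [0, 0, 0]},
])

```text
time: 33.08
ee_pos: [0.5121, -0.039, 0.1107]
eef_rot: [-0.008, -0.098, 0.995, -0.001]
contact_force: [0.5, 0.8, 0.4]
width: 0.087
gripper_force: 0.0
```

Emit:
step_arm([
  {"claw": 1, "slide": [0, 0, 0], "delta_rot": [0, 0, 0]},
  {"claw": 1, "slide": [0, 0, 0], "delta_rot": [0, 0, 0]},
  {"claw": 1, "slide": [0, 0, 0], "delta_rot": [0, 0, 0]},
  {"claw": 1, "slide": [0, 0, 0], "delta_rot": [0, 0, 0]},
])

```text
time: 33.42
ee_pos: [0.5135, -0.0418, 0.1119]
eef_rot: [-0.008, -0.097, 0.995, -0.001]
contact_force: [-0.5, 0.3, -0.1]
width: 0.0867
gripper_force: 0.0
```

```bash
python3 - <<'E'
from h import *
P,Q=grasp([.5127,-.0401,.040],191.25,1)
plan((P,Q))
E
```

```text
t 33.42 pos [ 0.5135 -0.0418  0.1119] w 0.0867 F [-0.5  0.3 -0.1] g 0.0 j [ 0.14  0.14 -0.12  1.9   0.02  1.12  1.77]
rot x1 [-0.0008, 0.0017, -0.0019]
slide x3 [-0.0003, 0.0006, 0.0303]
```

Emit:
step_arm([
  {"claw": 1, "slide": [-0.0003, 0.0006, 0.0303], "delta_rot": [0, 0, 0]},
  {"claw": 1, "slide": [-0.0003, 0.0006, 0.0303], "delta_rot": [0, 0, 0]},
  {"claw": 1, "slide": [-0.0003, 0.0006, 0.0303], "delta_rot": [0, 0, 0]},
  {"claw": 1, "slide": [0, 0, 0], "delta_rot": [0, 0, 0]},
  {"claw": 0.75, "slide": [0, 0, 0], "delta_rot": [0, 0, 0]},
  {"claw": 0.75, "slide": [0, 0, 0], "delta_rot": [0, 0, 0]},
  {"claw": 0.75, "slide": [0, 0, 0], "delta_rot": [0, 0, 0]},
  {"claw": 0.75, "slide": [0, 0, 0], "delta_rot": [0, 0, 0]},
])

```text
time: 34.08
ee_pos: [0.5135, -0.0391, 0.0224]
eef_rot: [-0.007, -0.098, 0.995, -0.001]
contact_force: [0.3, -0.0, 0.8]
width: 0.0694
gripper_force: 0.0
```

```bash
python3 ck.py; python3 - <<'E'
from h import *
P,Q=grasp([.5127,-.0401,.040],191.25,1)
plan((P,Q))
E
```

```text
grasp pt [ 0.5137 -0.0391  0.0414] y ang 101.22 tooly z -0.001 F [ 0.3 -0.   0.8] T [ 0.11 -0.09  0.01] w 0.0694 j [ 0.13  0.25 -0.12  1.98  0.04  0.93  1.76] t 34.1
t 34.08 pos [ 0.5135 -0.0391  0.0224] w 0.0694 F [ 0.3 -0.   0.8] g 0.0 j [ 0.13  0.25 -0.12  1.98  0.04  0.93  1.76]
rot x1 [-0.0011, 0.0041, -0.0005]
slide x1 [0.0012, -0.0008, 0.0014]
```

Emit:
step_arm([
  {"claw": 0.75, "slide": [0.0012, -0.0008, 0.0014], "delta_rot": [0, 0, 0]},
  {"claw": 0.75, "slide": [0, 0, 0], "delta_rot": [0, 0, 0]},
  {"claw": 0.4, "slide": [0, 0, 0], "delta_rot": [0, 0, 0]},
  {"claw": 0.4, "slide": [0, 0, 0], "delta_rot": [0, 0, 0]},
  {"claw": 0.4, "slide": [0, 0, 0], "delta_rot": [0, 0, 0]},
  {"claw": 0.4, "slide": [0, 0, 0], "delta_rot": [0, 0, 0]},
  {"claw": 0.4, "slide": [0, 0, 0], "delta_rot": [0, 0, 0]},
])

```text
time: 34.67
ee_pos: [0.5107, -0.0398, 0.019]
eef_rot: [-0.008, -0.098, 0.995, -0.001]
contact_force: [-0.2, -0.3, 1.4]
width: 0.0536
gripper_force: 30.0
```

Emit:
step_arm([
  {"claw": 0.4, "slide": [-0.0005, 0, 0], "delta_rot": [0, -0.025, 0]},
  {"claw": 0.4, "slide": [-0.0005, 0, 0], "delta_rot": [0, -0.025, 0]},
  {"claw": 0.4, "slide": [0, 0, 0], "delta_rot": [0, 0, 0]},
  {"claw": 0.4, "slide": [0, 0, 0], "delta_rot": [0, 0, 0]},
  {"claw": 0.4, "slide": [0, 0, 0], "delta_rot": [0, 0, 0]},
])

```text
time: 35.08
ee_pos: [0.5116, -0.0396, 0.019]
eef_rot: [0.016, -0.098, 0.995, 0.002]
contact_force: [-0.5, -0.1, 0.7]
width: 0.0535
gripper_force: 30.0
```

```bash
python3 ck.py
```

```text
grasp pt [ 0.511  -0.0397  0.038 ] y ang 101.26 tooly z -0.0 F [-0.5 -0.1  0.7] T [ 0.06 -0.11  0.02] w 0.0535 j [ 0.14  0.22 -0.12  2.02  0.03  0.87  1.77] t 35.1
```

Emit:
step_arm([
  {"claw": 0.75, "slide": [0, 0, 0], "delta_rot": [0, 0, 0]},
  {"claw": 0.75, "slide": [0, 0, 0], "delta_rot": [0, 0, 0]},
  {"claw": 0.75, "slide": [0, 0, 0], "delta_rot": [0, 0, 0]},
  {"claw": 0.75, "slide": [0, 0, 0], "delta_rot": [0, 0, 0]},
  {"claw": 0.75, "slide": [0, 0, -0.02], "delta_rot": [0, 0, 0]},
  {"claw": 1, "slide": [0, 0, -0.04], "delta_rot": [0, 0, 0]},
  {"claw": 1, "slide": [0, 0, -0.04], "delta_rot": [0, 0, 0]},
  {"claw": 1, "slide": [0, 0, -0.02], "delta_rot": [0, 0, 0]},
])

```text
time: 35.75
ee_pos: [0.5097, -0.0404, 0.1434]
eef_rot: [0.019, -0.098, 0.995, 0.001]
contact_force: [1.4, -0.1, 0.2]
width: 0.078
gripper_force: 0.0
```

```bash
python3 ck.py; python3 - <<'E'
from h import *
screw(np.array([.451,.2325,.12]),rd(120))
E
```

```text
grasp pt [ 0.509  -0.0405  0.1624] y ang 101.26 tooly z -0.002 F [ 1.4 -0.1  0.2] T [ 0.09 -0.21 -0.  ] w 0.078 j [ 0.15  0.06 -0.13  1.92  0.    1.12  1.8 ] t 35.8
screw x11 [0.0162, 0.0218, 0.0019] [0.002, 0.0031, 0.113]
```

Emit:
step_arm([
  {"claw": 1, "slide": [0.016, 0.022, 0.002], "delta_rot": [0.002, 0.003, 0.113]},
  {"claw": 1, "slide": [0.016, 0.022, 0.002], "delta_rot": [0.002, 0.003, 0.113]},
  {"claw": 1, "slide": [0.016, 0.022, 0.002], "delta_rot": [0.002, 0.003, 0.113]},
  {"claw": 1, "slide": [0.016, 0.022, 0.002], "delta_rot": [0.002, 0.003, 0.113]},
  {"claw": 1, "slide": [0.016, 0.022, 0.002], "delta_rot": [0.002, 0.003, 0.113]},
  {"claw": 1, "slide": [0.016, 0.022, 0.002], "delta_rot": [0.002, 0.003, 0.113]},
])

```text
time: 36.25
ee_pos: [0.4241, 0.0976, 0.1248]
eef_rot: [0.007, 0.241, 0.97, -0.0]
contact_force: [0.5, -0.6, 1.0]
width: 0.0867
gripper_force: 0.0
```

Emit:
step_arm([
  {"claw": 1, "slide": [0.016, 0.022, 0.002], "delta_rot": [0.002, 0.003, 0.113]},
  {"claw": 1, "slide": [0.016, 0.022, 0.002], "delta_rot": [0.002, 0.003, 0.113]},
  {"claw": 1, "slide": [0.016, 0.022, 0.002], "delta_rot": [0.002, 0.003, 0.113]},
  {"claw": 1, "slide": [0.016, 0.022, 0.002], "delta_rot": [0.002, 0.003, 0.113]},
  {"claw": 1, "slide": [0.016, 0.022, 0.002], "delta_rot": [0.002, 0.003, 0.113]},
  {"claw": 1, "slide": [0, 0, 0], "delta_rot": [0, 0, 0]},
  {"claw": 1, "slide": [0, 0, 0], "delta_rot": [0, 0, 0]},
  {"claw": 1, "slide": [0, 0, 0], "delta_rot": [0, 0, 0]},
])

```text
time: 36.92
ee_pos: [0.4357, 0.2299, 0.1141]
eef_rot: [-0.002, 0.499, 0.866, -0.002]
contact_force: [-0.5, -1.1, 0.1]
width: 0.0871
gripper_force: 0.0
```

```bash
python3 ck.py; python3 - <<'E'
from h import *
plan((np.array([.451,.2325,.013]),rd(120)))
c=snap('side','side6'); w=cloud(c)
m=(np.hypot(w[...,0]-.455,w[...,1]-.228)<.05)&(w[...,2]>.018)&(w[...,2]<.03)
n,l,s,cen=cv2.connectedComponentsWithStats(m.astype(np.uint8))
for i in range(1,n):
    if s[i,4]>30: q=w[l==i]; print(s[i,4],cen[i],cv2.minEnclosingCircle((q[:,:2]*1000).astype(np.float32)))
E
```

```text
grasp pt [0.4358 0.2299 0.1331] y ang 30.09 tooly z -0.005 F [-0.5 -1.1  0.1] T [ 0.01 -0.1  -0.  ] w 0.0871 j [-0.12  0.1  -0.43  1.95  0.04  1.11 -0.05] t 36.9
t 36.92 pos [0.4357 0.2299 0.1141] w 0.0871 F [-0.5 -1.1  0.1] g 0.0 j [-0.12  0.1  -0.43  1.95  0.04  1.11 -0.05]
rot x1 [-0.0049, -0.0022, 0.0016]
slide x3 [-0.0018, 0.0049, 0.0337]
421 [287.79809976 275.83135392] ((451.25457763671875, 232.49404907226562), 25.474349975585938)
```

Both views agree on the tin's position. I'm descending on it.

Emit:
step_arm([
  {"claw": 1, "slide": [-0.0055, 0.0147, 0], "delta_rot": [-0.005, -0.002, 0]},
  {"claw": 1, "slide": [0, 0, 0.033], "delta_rot": [0, 0, 0]},
  {"claw": 1, "slide": [0, 0, 0.033], "delta_rot": [0, 0, 0]},
  {"claw": 1, "slide": [0, 0, 0.03], "delta_rot": [0, 0, 0]},
  {"claw": 1, "slide": [0, 0, 0], "delta_rot": [0, 0, 0]},
  {"claw": 1, "slide": [0, 0, 0], "delta_rot": [0, 0, 0]},
  {"claw": 1, "slide": [0, 0, 0], "delta_rot": [0, 0, 0]},
  {"claw": 1, "slide": [0, 0, 0], "delta_rot": [0, 0, 0]},
], force=25)

```text
time: 37.63
ee_pos: [0.4533, 0.2339, 0.0207]
eef_rot: [0.001, 0.5, 0.866, 0.002]
contact_force: [1.0, 0.9, 0.3]
width: 0.0868
gripper_force: 0.0
```

```bash
python3 ck.py; python3 - <<'E'
from h import *
plan((np.array([.4512,.2325,.013]),rd(120)))
E
```

```text
grasp pt [0.4532 0.2338 0.0397] y ang 30.0 tooly z 0.005 F [1.  0.9 0.3] T [ 0.01 -0.15 -0.02] w 0.0868 j [-0.15  0.25 -0.42  2.    0.13  0.91 -0.11] t 37.6
t 37.63 pos [0.4533 0.2339 0.0207] w 0.0868 F [1.  0.9 0.3] g 0.0 j [-0.15  0.25 -0.42  2.    0.13  0.91 -0.11]
rot x1 [0.0054, 0.0002, 0.0001]
slide x1 [-0.0001, -0.0025, 0.0077]
```

Emit:
step_arm([
  {"claw": 1, "slide": [0, -0.0025, 0.008], "delta_rot": [0.005, 0, 0]},
  {"claw": 1, "slide": [0, 0, 0], "delta_rot": [0, 0, 0]},
  {"claw": 0.7, "slide": [0, 0, 0], "delta_rot": [0, 0, 0]},
  {"claw": 0.4, "slide": [0, 0, 0], "delta_rot": [0, 0, 0]},
  {"claw": 0.4, "slide": [0, 0, 0], "delta_rot": [0, 0, 0]},
  {"claw": 0.4, "slide": [0, 0, 0], "delta_rot": [0, 0, 0]},
  {"claw": 0.4, "slide": [0, 0, 0], "delta_rot": [0, 0, 0]},
  {"claw": 0.4, "slide": [0, 0, 0], "delta_rot": [0, 0, 0]},
])

```text
time: 38.3
ee_pos: [0.4494, 0.2322, 0.0104]
eef_rot: [-0.001, 0.5, 0.866, -0.001]
contact_force: [0.0, 0.6, -0.2]
width: 0.0547
gripper_force: 0.0
```

```bash
python3 ck.py
```

```text
grasp pt [0.4495 0.2322 0.0294] y ang 30.02 tooly z -0.004 F [ 0.   0.6 -0.2] T [ 0.07 -0.13 -0.02] w 0.0547 j [-0.15  0.27 -0.42  2.01  0.13  0.9  -0.11] t 38.3
```

Emit:
step_arm([
  {"claw": 0.65, "slide": [0, 0.0015, -0.002], "delta_rot": [-0.003, 0, 0]},
  {"claw": 0.4, "slide": [0, 0, 0], "delta_rot": [0, 0, 0]},
  {"claw": 0.4, "slide": [0, 0, 0], "delta_rot": [0, 0, 0]},
  {"claw": 0.4, "slide": [0, 0, 0], "delta_rot": [0, 0, 0]},
  {"claw": 0.4, "slide": [0, 0, 0], "delta_rot": [0, 0, 0]},
  {"claw": 0.4, "slide": [0, 0, 0], "delta_rot": [0, 0, 0]},
])

```text
time: 38.8
ee_pos: [0.4511, 0.2331, 0.0127]
eef_rot: [-0.0, 0.5, 0.866, 0.0]
contact_force: [0.4, 1.2, 0.8]
width: 0.0476
gripper_force: 25.0
```

```bash
python3 ck.py
```

```text
grasp pt [0.4511 0.2331 0.0317] y ang 30.02 tooly z 0.0 F [0.4 1.2 0.8] T [ 0.14 -0.33  0.03] w 0.0476 j [-0.15  0.26 -0.42  2.    0.13  0.9  -0.11] t 38.8
```

Emit:
step_arm([
  {"claw": 0.4, "slide": [0, 0, -0.01], "delta_rot": [0, 0, 0]},
  {"claw": 0.4, "slide": [0, 0, -0.03], "delta_rot": [0, 0, 0]},
  {"claw": 0.4, "slide": [0, 0, -0.03], "delta_rot": [0, 0, 0]},
  {"claw": 0.4, "slide": [0, 0, -0.03], "delta_rot": [0, 0, 0]},
  {"claw": 0.4, "slide": [0, 0, -0.02], "delta_rot": [0, 0, 0]},
  {"claw": 0.4, "slide": [0, 0, 0], "delta_rot": [0, 0, 0]},
  {"claw": 0.4, "slide": [0, 0, 0], "delta_rot": [0, 0, 0]},
])

```text
time: 39.38
ee_pos: [0.4512, 0.2331, 0.1337]
eef_rot: [0.0, 0.5, 0.866, 0.001]
contact_force: [-0.7, -0.1, -2.7]
width: 0.0473
gripper_force: 25.0
```

```bash
python3 ck.py; python3 - <<'E'
from h import *
screw(np.array([.630,-.238,.10]),rd(145.7),20)
E
```

```text
grasp pt [0.4512 0.2331 0.1527] y ang 30.02 tooly z 0.002 F [-0.7 -0.1 -2.7] T [-0.06 -0.12  0.01] w 0.0473 j [-0.12  0.11 -0.43  1.9   0.05  1.14 -0.05] t 39.4
screw x20 [-0.0235, -0.0096, 0.0017] [0.0001, 0.0, -0.0224]
```

Emit:
step_arm([
  {"claw": 0.4, "slide": [-0.0235, -0.0096, 0.0017], "delta_rot": [0, 0, -0.0224]},
  {"claw": 0.4, "slide": [-0.0235, -0.0096, 0.0017], "delta_rot": [0, 0, -0.0224]},
  {"claw": 0.4, "slide": [-0.0235, -0.0096, 0.0017], "delta_rot": [0, 0, -0.0224]},
  {"claw": 0.4, "slide": [-0.0235, -0.0096, 0.0017], "delta_rot": [0, 0, -0.0224]},
  {"claw": 0.4, "slide": [-0.0235, -0.0096, 0.0017], "delta_rot": [0, 0, -0.0224]},
  {"claw": 0.4, "slide": [-0.0235, -0.0096, 0.0017], "delta_rot": [0, 0, -0.0224]},
  {"claw": 0.4, "slide": [-0.0235, -0.0096, 0.0017], "delta_rot": [0, 0, -0.0224]},
])

```text
time: 39.97
ee_pos: [0.485, 0.0575, 0.1185]
eef_rot: [-0.002, 0.43, 0.903, -0.001]
contact_force: [1.4, 0.1, -1.5]
width: 0.0473
gripper_force: 25.0
```

Emit:
step_arm([
  {"claw": 0.4, "slide": [-0.0235, -0.0096, 0.0017], "delta_rot": [0, 0, -0.0224]},
  {"claw": 0.4, "slide": [-0.0235, -0.0096, 0.0017], "delta_rot": [0, 0, -0.0224]},
  {"claw": 0.4, "slide": [-0.0235, -0.0096, 0.0017], "delta_rot": [0, 0, -0.0224]},
  {"claw": 0.4, "slide": [-0.0235, -0.0096, 0.0017], "delta_rot": [0, 0, -0.0224]},
  {"claw": 0.4, "slide": [-0.0235, -0.0096, 0.0017], "delta_rot": [0, 0, -0.0224]},
  {"claw": 0.4, "slide": [-0.0235, -0.0096, 0.0017], "delta_rot": [0, 0, -0.0224]},
  {"claw": 0.4, "slide": [-0.0235, -0.0096, 0.0017], "delta_rot": [0, 0, -0.0224]},
])

```text
time: 40.55
ee_pos: [0.5477, -0.1081, 0.1063]
eef_rot: [-0.002, 0.358, 0.934, -0.001]
contact_force: [0.3, -0.2, -1.5]
width: 0.0469
gripper_force: 25.0
```

Emit:
step_arm([
  {"claw": 0.4, "slide": [-0.0235, -0.0096, 0.0017], "delta_rot": [0, 0, -0.0224]},
  {"claw": 0.4, "slide": [-0.0235, -0.0096, 0.0017], "delta_rot": [0, 0, -0.0224]},
  {"claw": 0.4, "slide": [-0.0235, -0.0096, 0.0017], "delta_rot": [0, 0, -0.0224]},
  {"claw": 0.4, "slide": [-0.0235, -0.0096, 0.0017], "delta_rot": [0, 0, -0.0224]},
  {"claw": 0.4, "slide": [-0.0235, -0.0096, 0.0017], "delta_rot": [0, 0, -0.0224]},
  {"claw": 0.4, "slide": [-0.0235, -0.0096, 0.0017], "delta_rot": [0, 0, -0.0224]},
  {"claw": 0.4, "slide": [0, 0, 0], "delta_rot": [0, 0, 0]},
  {"claw": 0.4, "slide": [0, 0, 0], "delta_rot": [0, 0, 0]},
])

```text
time: 41.22
ee_pos: [0.6212, -0.2414, 0.0953]
eef_rot: [-0.003, 0.296, 0.955, -0.0]
contact_force: [-0.5, 1.1, -2.6]
width: 0.0473
gripper_force: 25.0
```

Emit:
step_arm([
  {"claw": 0.4, "slide": [0, 0, 0], "delta_rot": [0, 0, 0]},
  {"claw": 0.4, "slide": [0, 0, 0], "delta_rot": [0, 0, 0]},
])

```text
time: 41.38
ee_pos: [0.6222, -0.2384, 0.0971]
eef_rot: [-0.002, 0.294, 0.956, 0.0]
contact_force: [0.3, 0.0, -1.1]
width: 0.0469
gripper_force: 25.0
```

```bash
python3 ck.py; python3 - <<'E'
from h import *
plan((np.array([.630,-.238,.10]),rd(145.7)),(np.array([.630,-.238,.02]),None))
E
```

```text
grasp pt [ 0.6222 -0.2384  0.1161] y ang 55.78 tooly z -0.0 F [ 0.3  0.  -1.1] T [ 0.01 -0.13 -0.06] w 0.0469 j [ 0.4   0.44 -0.1   1.55  0.04  1.16  1.27] t 41.4
t 41.38 pos [ 0.6222 -0.2384  0.0971] w 0.0469 F [ 0.3  0.  -1.1] g 25.0 j [ 0.4   0.44 -0.1   1.55  0.04  1.16  1.27]
rot x1 [-0.0001, -0.0033, 0.0013]
slide x1 [-0.0063, 0.0047, -0.0029]
slide x3 [0.0, 0.0, 0.0267]
```

Emit:
step_arm([
  {"claw": 0.4, "slide": [-0.0063, 0.0047, 0], "delta_rot": [0, -0.003, 0]},
  {"claw": 0.4, "slide": [0, 0, 0.02], "delta_rot": [0, 0, 0]},
  {"claw": 0.4, "slide": [0, 0, 0.02], "delta_rot": [0, 0, 0]},
  {"claw": 0.4, "slide": [0, 0, 0.02], "delta_rot": [0, 0, 0]},
  {"claw": 0.4, "slide": [0, 0, 0.012], "delta_rot": [0, 0, 0]},
  {"claw": 0.4, "slide": [0, 0, 0], "delta_rot": [0, 0, 0]},
  {"claw": 0.4, "slide": [0, 0, 0], "delta_rot": [0, 0, 0]},
  {"claw": 0.4, "slide": [0, 0, 0], "delta_rot": [0, 0, 0]},
])

```text
time: 42.05
ee_pos: [0.6321, -0.24, 0.0276]
eef_rot: [0.002, 0.295, 0.956, -0.0]
contact_force: [1.0, 0.0, -1.5]
width: 0.0472
gripper_force: 25.0
```

```bash
python3 ck.py
```

```text
grasp pt [ 0.632  -0.2399  0.0466] y ang 55.72 tooly z 0.0 F [ 1.   0.  -1.5] T [ 0.03 -0.12 -0.02] w 0.0472 j [ 0.4   0.52 -0.09  1.58  0.06  1.04  1.26] t 42.0
```

Emit:
step_arm([
  {"claw": 0.4, "slide": [0, 0, 0.005], "delta_rot": [0, 0, 0]},
  {"claw": 0.4, "slide": [0, 0, 0.004], "delta_rot": [0, 0, 0]},
  {"claw": 0.4, "slide": [0, 0, 0], "delta_rot": [0, 0, 0]},
  {"claw": 0.4, "slide": [0, 0, 0], "delta_rot": [0, 0, 0]},
])

```text
time: 42.38
ee_pos: [0.6308, -0.24, 0.0171]
eef_rot: [0.001, 0.295, 0.956, -0.0]
contact_force: [-0.4, -0.4, -0.1]
width: 0.047
gripper_force: 25.0
```

Emit:
step_arm([
  {"claw": 0.4, "slide": [0, 0, 0.001], "delta_rot": [0, 0, 0]},
  {"claw": 0.4, "slide": [0, 0, 0], "delta_rot": [0, 0, 0]},
  {"claw": 0.4, "slide": [0, 0, 0], "delta_rot": [0, 0, 0]},
])

```text
time: 42.63
ee_pos: [0.6312, -0.2402, 0.0167]
eef_rot: [0.001, 0.295, 0.956, -0.001]
contact_force: [-0.4, 0.2, 1.8]
width: 0.0474
gripper_force: 25.0
```

```bash
python3 ck.py
```

```text
grasp pt [ 0.6311 -0.2401  0.0357] y ang 55.69 tooly z -0.0 F [-0.4  0.2  1.8] T [ 0.14 -0.03 -0.01] w 0.0474 j [ 0.4   0.53 -0.09  1.59  0.06  1.02  1.26] t 42.6
```

Emit:
step_arm([
  {"claw": 0.65, "slide": [0, 0, 0], "delta_rot": [0, 0, 0]},
  {"claw": 0.65, "slide": [0, 0, 0], "delta_rot": [0, 0, 0]},
  {"claw": 0.65, "slide": [0, 0, 0], "delta_rot": [0, 0, 0]},
  {"claw": 0.65, "slide": [0, 0, -0.02], "delta_rot": [0, 0, 0]},
  {"claw": 0.65, "slide": [0, 0, -0.04], "delta_rot": [0, 0, 0]},
  {"claw": 1, "slide": [0, 0, -0.04], "delta_rot": [0, 0, 0]},
  {"claw": 1, "slide": [0, 0, -0.04], "delta_rot": [0, 0, 0]},
  {"claw": 1, "slide": [0, 0, -0.04], "delta_rot": [0, 0, 0]},
])

```text
time: 43.3
ee_pos: [0.6304, -0.2396, 0.1981]
eef_rot: [0.001, 0.295, 0.956, -0.0]
contact_force: [0.8, 0.1, -0.6]
width: 0.0696
gripper_force: 0.0
```

Emit:
step_arm([
  {"claw": 1, "slide": [0, -0.04, 0], "delta_rot": [0, 0, 0]},
  {"claw": 1, "slide": [0, -0.04, 0], "delta_rot": [0, 0, 0]},
  {"claw": 1, "slide": [0, -0.04, 0], "delta_rot": [0, 0, 0]},
  {"claw": 1, "slide": [0, -0.04, 0], "delta_rot": [0, 0, 0]},
  {"claw": 1, "slide": [0, 0, 0], "delta_rot": [0, 0, 0]},
  {"claw": 1, "slide": [0, 0, 0], "delta_rot": [0, 0, 0]},
])

```text
time: 43.8
ee_pos: [0.5378, -0.3758, 0.1963]
eef_rot: [0.001, 0.298, 0.954, -0.001]
contact_force: [1.5, 1.0, 0.1]
width: 0.0867
gripper_force: 0.0
```

```bash
python3 avg.py 7 12; python3 ck.py; python3 - <<'E'
from h import *
a=load('top7')['color'][:,:,::-1]; b=load('side7')['color'][:,:,::-1]
can=np.zeros((600,800,3),np.uint8)
x=cv2.resize(a[130:275,195:405],None,fx=2.6,fy=2.6,interpolation=cv2.INTER_CUBIC); can[:x.shape[0],:x.shape[1]]=x
x=cv2.resize(b[120:220,200:370],None,fx=2.1,fy=2.1,interpolation=cv2.INTER_CUBIC); can[385:385+x.shape[0],:x.shape[1]]=x
cv2.imwrite('pics/c7.png',can)
c=load('top7');w=cloud(c)
m=(np.hypot(w[...,0]-.63,w[...,1]+.238)<.05)&(w[...,2]>.024)&(w[...,2]<.04); q=w[m]; print('tin in tray',m.sum(),q.mean(0) if len(q) else 0)
E
```

```text
top A [(-18, -5.1, 3), (-15, 4.7, 8), (-12, 8.0, 12), (-9, 9.0, 11), (-6, 9.0, 11), (-3, 8.5, 10), (0, 8.5, 12), (3, 8.9, 11), (6, 8.7, 12), (9, 8.7, 11), (12, 7.2, 10), (15, 1.2, 4), (18, -5.1, 5)]
   tilt of top +-9mm (deg, + = normal to -t): -0.1 mean s -0.2 z 8.643658007012874
side A [(-18, -2.9, 6), (-15, -4.5, 10), (-12, 10.2, 8), (-9, 10.6, 7), (-6, 10.8, 8), (-3, 10.7, 9), (0, 10.8, 10), (3, 10.7, 9), (6, 10.9, 8), (9, 10.6, 8), (12, 9.9, 8), (15, -4.1, 9), (18, -3.4, 4)]
   tilt of top +-9mm (deg, + = normal to -t): -0.1 mean s 0.3 z 10.724742149695363
top B [(-18, -5.8, 6), (-15, 4.7, 11), (-12, 8.2, 12), (-9, 8.9, 10), (-6, 8.3, 11), (-3, 9.3, 10), (0, 8.3, 12), (3, 8.9, 11), (6, 8.6, 9), (9, 8.1, 11), (12, 7.7, 9), (15, -4.4, 1), (18, -4.2, 2)]
   tilt of top +-9mm (deg, + = normal to -t): -0.4 mean s -0.1 z 8.663790817567763
side B [(-18, -3.3, 6), (-15, 3.7, 12), (-12, 9.7, 10), (-9, 11.1, 8), (-6, 10.5, 7), (-3, 10.8, 9), (0, 11.0, 9), (3, 10.7, 7), (6, 10.8, 9), (9, 10.6, 8), (12, 10.4, 6), (15, 6.4, 1), (18, -3.5, 5)]
   tilt of top +-9mm (deg, + = normal to -t): -0.1 mean s 0.9 z 10.839949823234925
top bench slope along jig x deg -0.01
tin 76 [0.4926 0.1923 0.0276]
side bench slope along jig x deg 0.06
tin 136 [0.4937 0.1954 0.0278]
grasp pt [ 0.5404 -0.3719  0.2152] y ang 55.69 tooly z -0.0 F [-0.5 -0.6  0.1] T [ 0.03 -0.17  0.01] w 0.087 j [ 0.59  0.34 -0.03  1.47  0.01  1.32  1.53] t 45.0
tin in tray 198 [ 0.62969291 -0.24023579  0.0284661 ]
```

View pics/c7.png

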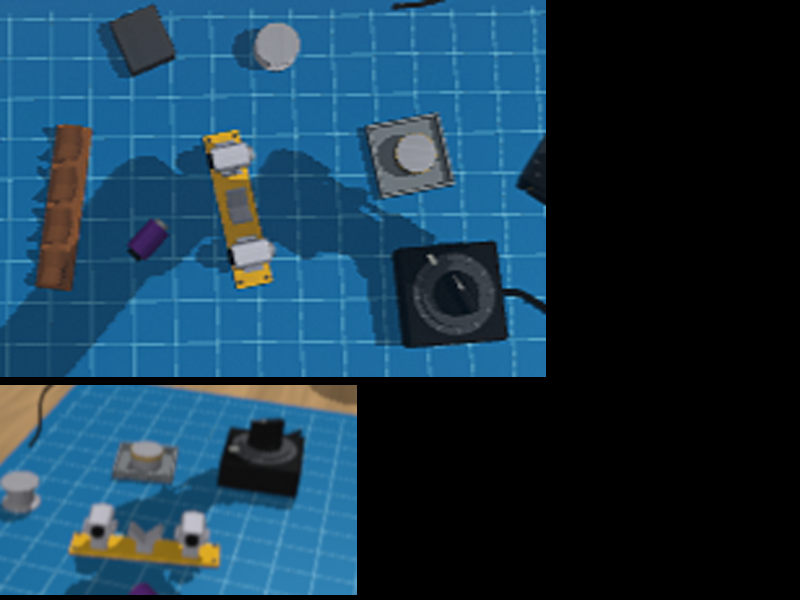

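The picture shows the tin in the tray at (415,153), both shells on the jig with flats up (230,157) and (250,253), and the dial pointing at the tab. One last measurement of the dial angle from the averaged image before handing in.

```bash
sed -e "s/c=snap('top',tag)/c=load(tag)/" dial.py > d2.py; python3 d2.py top7; python3 - <<'E'
from h import *
c=load('top7'); w=cloud(c); g=c['color'].astype(float).min(2)
C=np.array([.4607,-.2716])
# bar body at z>.078, cut to points near bar centre
m=(np.hypot(w[...,0]-C[0],w[...,1]-C[1])<.027)&(w[...,2]>.078)&(w[...,2]<.1); p=w[m][:,:2]; q=p-p.mean(0); e,v=np.linalg.eigh(q.T@q); print('bar',len(p),p.mean(0),np.degrees(np.arctan2(*v[::-1,1]))%180)
# white line on bar top: rays to z=.0875
vv,uu=np.where(m&(g>70)); P=np.array([ray(c,u,v_,.0875)[:2] for u,v_ in zip(uu,vv)])
if len(P): W=g[vv,uu]-60; mm=(P*W[:,None]).sum(0)/W.sum(); d=mm-C; print('line centroid',mm,np.degrees(np.arctan2(d[1],d[0])))
E
```

```text
bar 115 [ 0.4611 -0.2698  0.0861] ((461.7313232421875, -271.7406921386719), (49.17706298828125, 13.847664833068848), 29.693553924560547)
pca ang 29.181458720976423
5 [360.8 229.2] [ 0.5019 -0.249   0.0506] [ 0.5022 -0.25    0.0465] [ 0.4997 -0.2398  0.088 ]
2 [371.5 239.5] [ 0.4693 -0.2684  0.0911] [ 0.4709 -0.2805  0.0465] [ 0.4694 -0.2693  0.088 ]
bar 96 [ 0.4614212  -0.27061691] 29.053627159694855
line centroid [ 0.46921684 -0.26927547] 15.266115578706408
```

```bash
python3 -c "
from rig import ctrl
print(ctrl.sign_off())"
```

```text
the job is handed in; nothing more can be done
None
```

I handed in the job with everything done: the dial points within about 1° of the tab, both shells sit on their own rests with flats up to within about 1°, and the flux tin stands in the tray. The bottle, spool and oblong tin were left alone.

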